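Rebuild a hybrid battery stack and snap its terminal covers shut

TASK

Rebuild this hybrid battery stack: lay every loose battery module flat on the black pad of the lower end plate, one on top of another in a square, flush column with all terminals on the side of the plate's copper tabs, and then set the ribbed upper end plate squarely on top of the last module, rib up. Also press the three hinged terminal covers of the junction box down until each one snaps and stays shut. Do not push the multimeter about.

Things in the scene. Friction and masses are not known exactly. Their poses are not given: they have to be found in the camera images.
- endplate_low: lower end plate of the battery stack, fixed to the bench to the left or the right: a flat grey cast plate 150 x 160 x 10 mm (x, y, z) with a black seat pad, 72 x 104 mm, in its middle, top 13 mm above the bench. Two flat copper tabs lie on the +x side of the pad. Origin: centre of its underside. Its place and yaw vary.
- seat (a point): centre of the top of the black seat pad on the lower end plate, 13 mm above the bench; axes as endplate_low. The modules' 68 x 100 mm outline lies 2 mm inside the pad's edges all round when square on it (module x along plate x).
- module1: loose battery module (3 to 5 present; absent ones have no pose): closed flat beige case with grey end bands, 68 x 100 x 26 mm (x, y, z), 0.37 kg; origin: centre of its underside, z up. Two copper terminals stand 4 mm out of its +x long side at y = +-35 mm; between them the 68 mm width is clear to grip. Some modules start with terminals away from the robot, some towards it.
- module2: loose battery module (3 to 5 present; absent ones have no pose): closed flat beige case with grey end bands, 68 x 100 x 26 mm (x, y, z), 0.37 kg; origin: centre of its underside, z up. Two copper terminals stand 4 mm out of its +x long side at y = +-35 mm; between them the 68 mm width is clear to grip. Some modules start with terminals away from the robot, some towards it.
- module3: loose battery module (3 to 5 present; absent ones have no pose): closed flat beige case with grey end bands, 68 x 100 x 26 mm (x, y, z), 0.37 kg; origin: centre of its underside, z up. Two copper terminals stand 4 mm out of its +x long side at y = +-35 mm; between them the 68 mm width is clear to grip. Some modules start with terminals away from the robot, some towards it.
- module4: loose battery module (3 to 5 present; absent ones have no pose): closed flat beige case with grey end bands, 68 x 100 x 26 mm (x, y, z), 0.37 kg; origin: centre of its underside, z up. Two copper terminals stand 4 mm out of its +x long side at y = +-35 mm; between them the 68 mm width is clear to grip. Some modules start with terminals away from the robot, some towards it.
- module5: loose battery module (3 to 5 present; absent ones have no pose): closed flat beige case with grey end bands, 68 x 100 x 26 mm (x, y, z), 0.37 kg; origin: centre of its underside, z up. Two copper terminals stand 4 mm out of its +x long side at y = +-35 mm; between them the 68 mm width is clear to grip. Some modules start with terminals away from the robot, some towards it.
- module1_term (a point): middle of the terminal side of module1: 34 mm out from the case's centre along its +x, 13 mm above its underside
- module2_term (a point): middle of the terminal side of module2: 34 mm out from the case's centre along its +x, 13 mm above its underside
- module3_term (a point): middle of the terminal side of module3: 34 mm out from the case's centre along its +x, 13 mm above its underside
- module4_term (a point): middle of the terminal side of module4: 34 mm out from the case's centre along its +x, 13 mm above its underside
- module5_term (a point): middle of the terminal side of module5: 34 mm out from the case's centre along its +x, 13 mm above its underside
- endplate_top: loose upper end plate: aluminium, 72 x 104 mm (x, y), 8 mm thick, 0.24 kg, rib up. Centre rib to lift it by: 14 mm wide (x), 90 mm long (y), its top 30 mm above the underside. Ribs 7 mm high stand beside it at y = +-24 and +-40 mm; the middle 40 mm is clear for fingertips. Origin: centre of its underside. Same both ways round.
- junction: junction box, a black plastic box fixed to the bench on the other side of the bench from the lower end plate, 105 x 156 mm, 48 mm high, with three terminal bays in a row along its y, each with an orange hinged cover. Covers hinge on its +x side and open upwards; their free edges point to its -x. Origin: centre of its underside. Its place and yaw vary.
- cover1 (a joint): hinge angle of the +y cover of the junction box: 0 shut, grows as it opens, to 1.2. A light spring (under 1 N) holds it open at 0.6 to 1.05 rad and lifts it again if let go unlatched. In the last 0.1 rad a snap catch takes about 6 N at the free edge to pass; past it the cover rests by itself below 0.03 rad.
- cover1_hinge (a point): middle of the hinge line of cover1, 48 mm above the bench, at the cover's underside; turns with it. The cover: a plate 40 mm wide (y), 64 mm long from the hinge (to -x), 3 mm thick, with a 12 mm lip down at its free edge; neighbours are 46 mm apart. Shut, its top is 51 mm above the bench.
- cover1_lip (a point): middle of the free edge of cover1, on its top face, 64 mm from the hinge; moves with the cover
- cover2 (a joint): hinge angle of the middle cover of the junction box: 0 shut, grows as it opens, to 1.2. A light spring (under 1 N) holds it open at 0.6 to 1.05 rad and lifts it again if let go unlatched. In the last 0.1 rad a snap catch takes about 6 N at the free edge to pass; past it the cover rests by itself below 0.03 rad.
- cover2_hinge (a point): middle of the hinge line of cover2, 48 mm above the bench, at the cover's underside; turns with it. The cover: a plate 40 mm wide (y), 64 mm long from the hinge (to -x), 3 mm thick, with a 12 mm lip down at its free edge; neighbours are 46 mm apart. Shut, its top is 51 mm above the bench.
- cover2_lip (a point): middle of the free edge of cover2, on its top face, 64 mm from the hinge; moves with the cover
- cover3 (a joint): hinge angle of the -y cover of the junction box: 0 shut, grows as it opens, to 1.2. A light spring (under 1 N) holds it open at 0.6 to 1.05 rad and lifts it again if let go unlatched. In the last 0.1 rad a snap catch takes about 6 N at the free edge to pass; past it the cover rests by itself below 0.03 rad.
- cover3_hinge (a point): middle of the hinge line of cover3, 48 mm above the bench, at the cover's underside; turns with it. The cover: a plate 40 mm wide (y), 64 mm long from the hinge (to -x), 3 mm thick, with a 12 mm lip down at its free edge; neighbours are 46 mm apart. Shut, its top is 51 mm above the bench.
- cover3_lip (a point): middle of the free edge of cover3, on its top face, 64 mm from the hinge; moves with the cover
- meter: multimeter lying on the bench beyond the modules, orange holster 85 x 175 mm, 36 mm high; not part of the job. Origin: centre of its underside.
There are look-alikes about, which are no part of the job. What is shaped like the module5 but purple is not meant.

How it is judged:
On the way, in this order (a step that is already met when the one before it is completed fails the run):
1. every module present lies in a square column on the lower end plate, terminals on the copper-tab side (horizontal distance between each of module1, module2, module3, module4, module5 and seat below 0.008 m and angle between the x axis of each of module1, module2, module3, module4, module5 and the x axis of endplate_low, either way round below 0.1 rad and angle between each of module1, module2, module3, module4, module5's own z axis and vertical below 0.05 rad and linear speed of each of module1, module2, module3, module4, module5 below 0.03 m/s and x of each of module1_term, module2_term, module3_term, module4_term, module5_term in the frame of endplate_low above 0.015 m), for 0.3 s.
2. the upper end plate lies squarely on top of the modules (all of step 1 and horizontal distance between endplate_top and seat below 0.009 m and angle between the x axis of endplate_top and the x axis of endplate_low, either way round below 0.1 rad and angle between endplate_top's own z axis and vertical below 0.05 rad and linear speed of endplate_top below 0.03 m/s and z of endplate_top in the frame of module1 above 0.02 m and z of endplate_top in the frame of module2 above 0.02 m and z of endplate_top in the frame of module3 above 0.02 m and z of endplate_top in the frame of module4 above 0.02 m and z of endplate_top in the frame of module5 above 0.02 m), for 0.3 s.
At the end, for the whole second after the job is handed in: All modules flat in one column on the pad: centres within 8 mm of its centre, turned under 0.1 rad, tilted under 0.05 rad, terminals on the copper-tab (+x) side; upper end plate rib up on top of them all, within 9 mm and 0.1 rad; all at rest; all three covers snapped shut (below 0.05 rad) (all of step 2 and value of joint each of cover1, cover2, cover3 below 0.05 rad); the robot touches nothing.
It fails at once if the multimeter is pushed more than 5 cm (distance of meter from where it was at the start of the episode above 0.05 m).
Of module1, module2, module3, module4, module5 only 3 to 5 are there at a start; the rules pass over those that are not, and their reading is None.
At some moment in a run one of endplate_top, module1 may be knocked a few centimetres aside while the robot is not near it.
It also fails if it takes over 210 s, if anything falls off the work surface, if the arm or the gripper's body presses on something with over 40 N, if the wrist force passes 120 N, or if a joint passes its speed limit or range.

ROBOT

A 6-joint arm with a two-finger parallel gripper is mounted at the origin on the work surface. World frame = base frame: x ahead of the robot, y to its left, z up, the work surface at z = 0. Lengths are in m, angles in rad, forces in N, time in s.
With the tool pointing down it reaches from about 0.3 to 0.875 m from the base axis. Payload 6.4 kg.
Tool frame: the origin (TCP) lies midway between the tips of the shut fingers; the grasp point (between the pads) lies manip.grip_point_offset behind it (manip.grip_point_offset is the distance from the TCP to the grasp point, in m); z points along the fingers, y is the direction in which the jaws open and shut (so a half turn about z gives the same grasp; the last joint's range is limited). The gripper opens to 88 mm and grips with 3 to 60 N. Pads are 18 mm wide; open, the fingers measure 123 mm over their backs; the gripper's body (75 mm by 187 mm) begins 45 mm behind the grasp point.
Start: joints at [0.992, 0.181, 1.607, -0, 1.354, -0.206], TCP at [0.209, 0.536, 0.239] pointing down, gripper open.
Joint ranges: [-2.99, 2.99], [-0.89, 2.07], [0.3, 2.58], [-1.14, 4.28], [0, 2.63], [-3.12, 3.12]. Speed limits (rad/s): [2.57, 2.57, 3.01, 3.14, 3.14, 3.14].

INTERFACE

Orientations are given as a unit quaternion [w, x, y, z].
In Python, from workcell import manip, viewer, order gives the robot as it stands.
- The arm moves only by the shell command python3 -m pendant 'ROWS' [FORCE]. ROWS is JSON, one flat list of numbers, 7 for each row, row after row: the shift along the world's x, y, z in mm, then the turn, a rotation vector about the world's x, y, z in rad, then the closure, from -1 (fully open) to 1 (shut). In form: [x, y, z, ax, ay, az, jaw, x, y, z, ax, ay, az, jaw, ...]. A call has 1 to 8 rows; each row shifts and turns the commanded pose from where the row before left it; what a row does not reach is not made up. A row lasts 1/10 s, in which the tool goes at most 50 mm and 8.59 degrees, less where a joint would pass 70% of its speed; a pose out of reach is approached as far as the arm can. A call with a gripper value outside its range is refused whole. The fingers move at their own pace and stop on an object; FORCE is the grip in N (left out, the last holds). Time passes only in rows, so rows that do not move let the fingers close. It gives the time, the measured TCP pose, the force and the opening at its end, in the units of the state.
- manip.get_obs(): the state, without advancing time (a new reading comes with each control period).
- viewer.capture(name): name is "scene" or "top" or "wrist"; returns the picture (480x640x3 uint8, blue, green, red); there is no depth.
- viewer.camera_info(name): a dict with "mtx" (3x3 intrinsics, pixels), "k1" (the pictures are not rectified: a ray, as slopes to the right and down, at radius r is drawn at 1 + k1 r^2 times it, then the intrinsics apply), "origin" and "attitude" of the camera in the world; the wrist camera has in their place "hand_eye" (4x4, takes a point from camera to tool coordinates, whose origin is the TCP and whose axes are the flange's). Camera axes: x right, y down, z forward; pixel columns grow to the right and rows downward; lengths in m; the calibration is good to about 2 mm. A picture is of the moment at which its call begins: read the wrist's pose just before it. camera_info takes no time and is no camera call.
- order.hand_in(): hands the job in, once; it reports no verdict.
The state is a dict: "t": time; "q": joint angles; "qvel": joint speeds; "tau": joint torques, N m; "tcp_pos": TCP position; "ee_rot": TCP orientation; "ft_force": force on the tool from outside, world axes, zero at the start; "ft_torque": the same for the moment, N m; "gripper_width": opening from 0.0 (shut) to 1.0 (fully open).
Only numpy, scipy, OpenCV 4.12 (cv2) and the standard library are available. Lean on these libraries where they do the work, as an engineer would, in place of code of your own. Each camera call takes 0.05 s, during which the arm holds its last target.

## Working session

There is one attempt and no reset: what is moved stays moved. The work goes in short steps, Python scripts to look and compute and a shell command to move; the robot and the scene stay as the last step left them, time stands still between calls to the robot, and variables do not carry over. Pictures are saved under pics/ and viewed, and the job is handed in when it is done.

```bash
ls -la; mkdir -p pics; python3 - <<'E'
from workcell import manip, viewer, order
import cv2
for n in ["scene","top","wrist"]:
    cv2.imwrite(f"pics/{n}0.png",viewer.capture(n)); print(n,viewer.camera_info(n))
print(manip.get_obs(), manip.grip_point_offset)
E
```

```text
total 12
drwxr-xr-x  3 agent agent 4096 Dec  7 16:35 .
drwxr-xr-x 23 root  root  4096 Dec  7 16:35 ..
drwxr-xr-x  2 agent agent 4096 Dec  7 16:35 pics
scene {'mtx': array([[600.52550967,   0.        , 325.20125418],
       [  0.        , 600.52550967, 235.69038327],
       [  0.        ,   0.        ,   1.        ]]), 'k1': 0.06703506591856158, 'origin': array([1.50814321, 0.04987226, 0.84553073]), 'attitude': array([-0.28816559,  0.61969739,  0.66671775, -0.29736034])}
top {'mtx': array([[523.0871052 ,   0.        , 317.14928096],
       [  0.        , 523.0871052 , 243.66979616],
       [  0.        ,   0.        ,   1.        ]]), 'k1': 0.03395388887897611, 'origin': array([0.46943623, 0.02342761, 1.14964343]), 'attitude': array([-0.03268191,  0.71121112, -0.70062025,  0.04734875])}
wrist {'mtx': array([[359.25823387,   0.        , 324.25075308],
       [  0.        , 359.25823387, 237.03344191],
       [  0.        ,   0.        ,   1.        ]]), 'k1': -0.023894086156793778, 'hand_eye': array([[ 3.80296882e-04, -9.50769452e-01, -3.09898862e-01,
         8.04814560e-02],
       [
[... 218 characters left out ...]
0,
         1.00000000e+00]])}
{'t': 0.15, 'q': array([ 9.91684775e-01,  1.81392723e-01,  1.60770954e+00, -3.07936084e-05,
        1.35376899e+00, -2.06295720e-01]), 'qvel': array([-0.00208282, -0.00287954, -0.00385524, -0.00015524,  0.00031451,
       -0.00066716]), 'tau': array([-1.98182505e-05, -4.34227002e+01, -3.42180097e+01,  7.01678172e-02,
        3.55364371e-02, -4.08544315e-05]), 'tcp_pos': array([0.20921913, 0.53518513, 0.23803777]), 'ee_rot': array([-2.30762407e-04,  1.85326937e-01,  9.82676711e-01, -5.96386556e-04]), 'ft_force': array([-0.7315092 , -0.4817562 , -0.23910954]), 'ft_torque': array([ 0.0010333 , -0.03899529, -0.03154388]), 'gripper_width': 0.9985302444283338} 0.0187
```

View pics/top0.png

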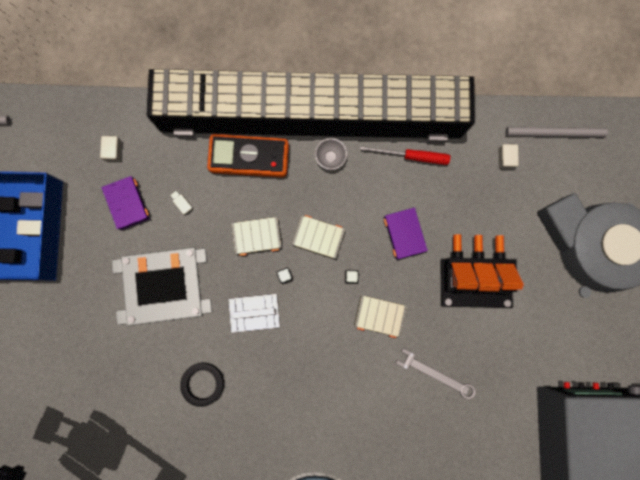

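View pics/scene0.png

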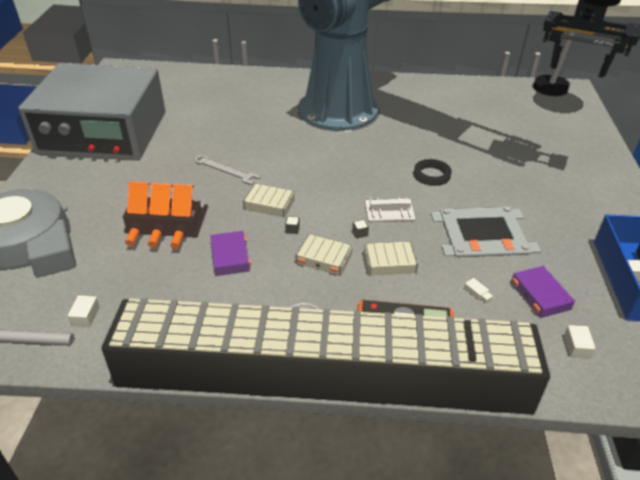

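View pics/wrist0.png

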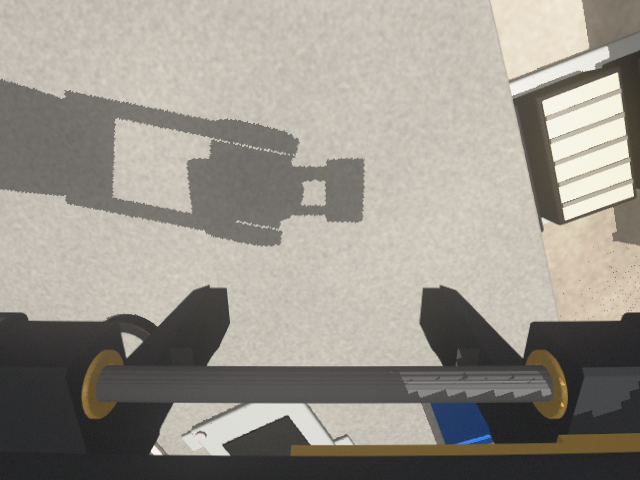

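The top view (image up is +x, left is +y) shows three beige modules at (257,236), (319,237) and (381,316). The upper plate is at (254,313), the lower plate at (161,287) and the junction at (480,280).

Look-alikes:
- Purple modules at (125,203) and (405,233), excluded by colour.
- A beige-striped long pack at (310,100).
- Beige block in the blue bin at (29,228), plus small blocks at (110,148) and (510,156).

Next I'll take close crops.

```bash
cat > h.py <<'E'
from workcell import manip, viewer, order
import cv2, numpy as np
from scipy.spatial.transform import Rotation as R
def rot(q): return R.from_quat([q[1],q[2],q[3],q[0]]).as_matrix()
def cam(n):
    i=viewer.camera_info(n); K=i["mtx"]; d=np.array([i["k1"],0,0,0,0.])
    if n=="wrist":
        o=manip.get_obs(); T=np.eye(4); T[:3,:3]=rot(o["ee_rot"]); T[:3,3]=o["tcp_pos"]; T=T@i["hand_eye"]
        return K,d,T[:3,:3],T[:3,3]
    return K,d,rot(i["attitude"]),np.array(i["origin"])
def p2w(C,pts,z):
    K,d,Rm,o=C
    u=cv2.undistortPoints(np.array(pts,float).reshape(-1,1,2),K,d).reshape(-1,2)
    v=np.c_[u,np.ones(len(u))]@Rm.T
    return o+v*((z-o[2])/v[:,2])[:,None]
def w2p(C,P):
    K,d,Rm,o=C
    Rc=Rm.T; t=-Rc@o
    return cv2.projectPoints(np.array(P,float).reshape(-1,1,3),cv2.Rodrigues(Rc)[0],t,K,d)[0].reshape(-1,2)
def crop(im,x0,y0,x1,y1,s,fn):
    cv2.imwrite(fn,cv2.resize(im[y0:y1,x0:x1],None,fx=s,fy=s,interpolation=cv2.INTER_CUBIC))
E
python3 - <<'E'
from h import *
im=cv2.imread("pics/top0.png")
crop(im,220,200,420,350,4,"pics/c1.png")
crop(im,90,230,290,345,4,"pics/c2.png")
crop(im,420,220,540,320,6,"pics/c3.png")
C=cam("top")
for n,p,z in [("mA",(257,236),.026),("mB",(319,237),.026),("mC",(381,316),.026),("top",(254,313),.02),("low",(161,287),.013),("jb",(478,283),.048),("meter",(248,156),.036)]:
    print(n,p2w(C,[p],z).round(3))
E
```

```text
mA [[0.612 0.131 0.026]]
mB [[ 0.612 -0.003  0.026]]
mC [[ 0.444 -0.137  0.026]]
top [[0.447 0.134 0.02 ]]
low [[0.5   0.335 0.013]]
jb [[ 0.517 -0.339  0.048]]
meter [[0.786 0.154 0.036]]
```

View pics/c1.png

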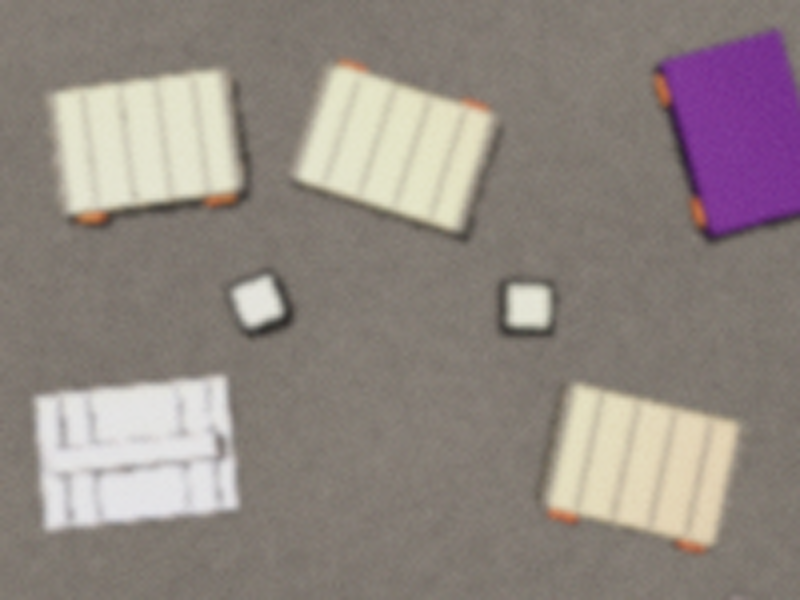

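View pics/c2.png

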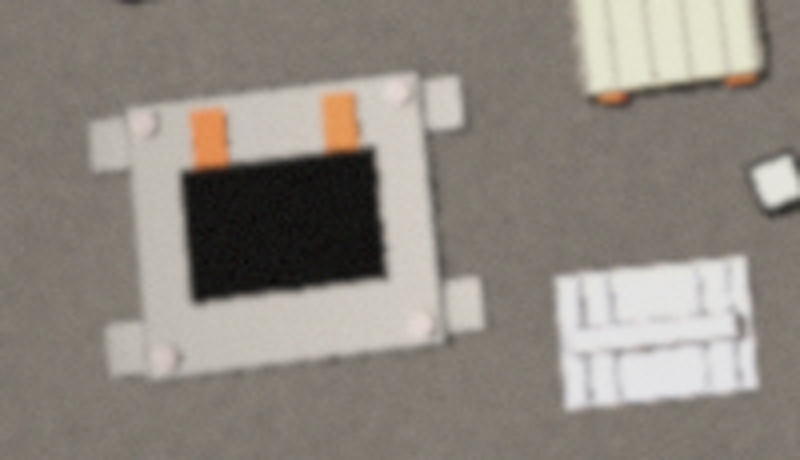

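View pics/c3.png

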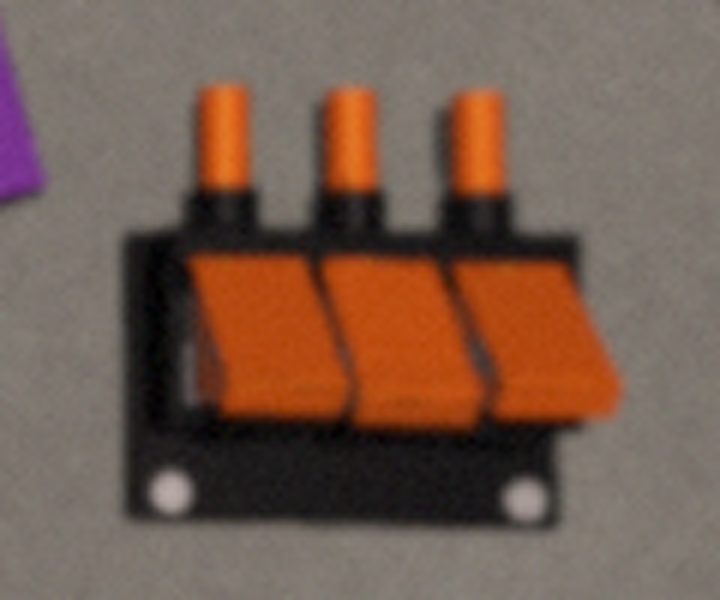

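```bash
cat >> h.py <<'E'
def fit(C,pts,z,lx,ly):
    """pts in order of local corners (+x+y),(+x-y),(-x-y),(-x+y)"""
    W=p2w(C,pts,z)[:,:2]; L=np.array([[lx,ly],[lx,-ly],[-lx,-ly],[-lx,ly]])/2
    c=W.mean(0); D=W-c; a=np.arctan2((L[:,0]*D[:,1]-L[:,1]*D[:,0]).sum(),(L*D).sum())
    r=D-L@np.array([[np.cos(a),np.sin(a)],[-np.sin(a),np.cos(a)]])
    return c.round(4),round(a,3),round(float(np.abs(r).max()),4)
def un(p,x0,y0,s): return [((u+.5)/s-.5+x0,(v+.5)/s-.5+y0) for u,v in p]
E
python3 - <<'E'
from h import *
C=cam("top")
f=lambda n,p,o,z,lx,ly:print(n,*fit(C,un(p,*o),z,lx,ly))
o1=(220,200,4);o2=(90,230,4)
f("A",[(243,195),(70,214),(50,93),(224,68)],o1,.026,.068,.1)
f("B",[(332,66),(497,113),(465,233),(293,180)],o1,.026,.068,.1)
f("C",[(714,546),(547,508),(573,384),(740,424)],o1,.026,.068,.1)
f("T",[(35,397),(225,376),(238,508),(46,528)],o1,.008,.072,.104)
f("pad",[(183,172),(374,150),(385,277),(193,300)],o2,.013,.072,.104)
f("low",[(130,108),(418,73),(444,342),(152,378)],o2,.01,.15,.16)
E
```

```text
A [0.6137 0.1326] -2.985 0.004
B [ 0.6129 -0.0024] -0.276 0.0032
C [ 0.4446 -0.1362] 2.929 0.0047
T [0.4476 0.1355] 0.119 0.001
pad [0.5025 0.3355] 0.131 0.0018
low [0.5028 0.335 ] 0.136 0.0029
```

```bash
python3 -m pendant '[25,-34,0,0,0,-0.092,-1,25,-34,0,0,0,-0.092,-1,25,-34,0,0,0,-0.092,-1,25,-34,0,0,0,-0.092,-1,25,-34,0,0,0,-0.092,-1,25,-34,0,0,0,-0.092,-1,25,-34,0,0,0,-0.092,-1,25,-34,0,0,0,-0.092,-1]' 20
python3 -m pendant '[25,-33,0,0,0,-0.092,-1,25,-33,0,0,0,-0.092,-1,25,-33,0,0,0,-0.092,-1,25,-33,0,0,0,-0.092,-1,25,-33,0,0,0,-0.092,-1,25,-33,0,0,0,-0.092,-1,27,-33,0,0,0,-0.092,-1,27,-33,0,0,0,-0.092,-1]'
python3 -m pendant '[0,0,0,0,0,0,-1]'
```

```text
t: 0.95
tcp_pos: [0.41, 0.262, 0.2386]
ee_rot: [-0.0, 0.528, 0.849, 0.0]
ft_force: [0.7, 0.3, 1.0]
gripper_width: 0.999
t: 1.75
tcp_pos: [0.6141, -0.002, 0.2384]
ee_rot: [-0.0, 0.798, 0.602, -0.0]
ft_force: [0.4, 1.0, 0.0]
gripper_width: 1.0
t: 1.85
tcp_pos: [0.6155, -0.0049, 0.2379]
ee_rot: [0.001, 0.799, 0.601, -0.0]
ft_force: [-0.7, -0.0, -0.2]
gripper_width: 1.0
```

```bash
python3 - <<'E'
from h import *
o=manip.get_obs();print(o["tcp_pos"],R.from_matrix(rot(o["ee_rot"])).as_euler("xyz"),o["q"].round(3))
C=cam("wrist"); cv2.imwrite("pics/w1.png",viewer.capture("wrist"))
print(w2p(C,[[.6129,-.0024,.026],[.6129,-.0024,0]]))
E
```

```text
[ 0.61552443 -0.00491521  0.2378964 ] [3.14094325e+00 1.14334469e-03 1.29004302e+00] [-2.000e-01  2.700e-01  1.501e+00 -1.000e-03  1.370e+00  8.100e-02]
[[320.84184368 201.1474745 ]
 [321.04755194 195.93171924]]
```

View pics/w1.png

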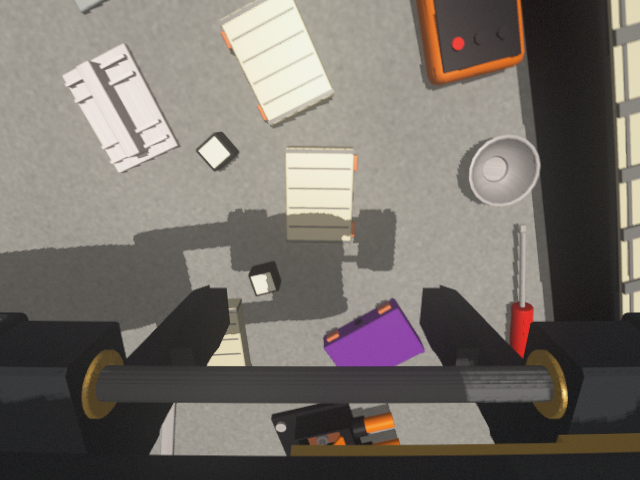

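```bash
python3 - <<'E'
from h import *
im=cv2.imread("pics/w1.png")
crop(im,240,130,400,260,5,"pics/w1c.png")
E
```

```text
(no output)
```

View pics/w1c.png

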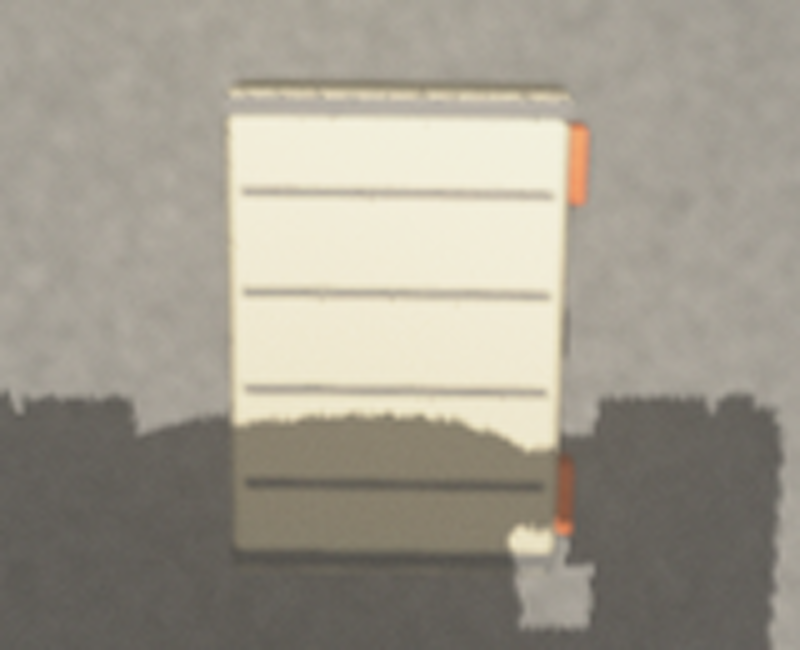

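```bash
python3 - <<'E'
from h import *
C=cam("wrist")
print(fit(C,un([(566,116),(554,553),(234,552),(230,114)],240,130,5),.026,.068,.1))
print(manip.get_obs()["tcp_pos"])
E
```

```text
(array([0.61  , 0.0038]), np.float64(-0.287), 0.0055)
[ 0.61407574 -0.00268693  0.23772694]
```

```bash
python3 - <<'E'
from h import *
C=cam("wrist")
for lab,p in [("band as side",[(566,116),(554,553),(234,552),(230,114)]),("band as top",[(570,90),(554,560),(234,560),(228,88)])]:
    P=un(p,240,130,5); W=p2w(C,P,.026); print(lab,fit(C,P,.026,.068,.1),[np.linalg.norm(W[i]-W[(i+1)%4]).round(4) for i in range(4)])
E
```

```text
band as side (array([0.61  , 0.0038]), np.float64(-0.287), 0.0055) [np.float64(0.0897), np.float64(0.0671), np.float64(0.0899), np.float64(0.0653)]
band as top (array([0.6106, 0.0054]), np.float64(-0.288), 0.0023) [np.float64(0.0962), np.float64(0.0672), np.float64(0.0966), np.float64(0.0662)]
```

```bash
python3 - <<'E'
from h import *
o=manip.get_obs();C=cam("wrist"); im=viewer.capture("wrist");cv2.imwrite("pics/w2.png",im); print(o["tcp_pos"])
g=cv2.convertScaleAbs(im,alpha=2.2,beta=-60)
crop(g,250,130,390,260,6,"pics/w2c.png")
E
```

```text
[ 0.61407574 -0.00268693  0.23772694]
```

View pics/w2c.png

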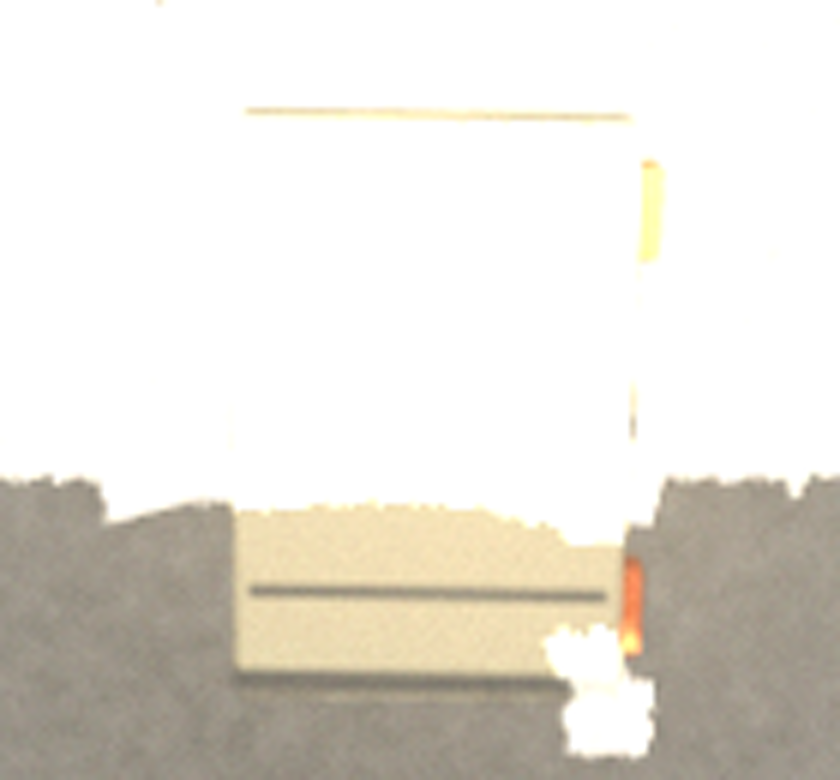

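```bash
python3 - <<'E'
from h import *
C=cam("wrist")
im=cv2.imread("pics/w2.png").astype(float)
for x in (300,320): print([(r,im[r,x-4:x+5].mean(0).round().astype(int).tolist()) for r in list(range(142,156))+list(range(236,252))])
# project predicted model
for yy in (-.0024,.002,.0045):
    a=-.286; c=np.array([.611,yy]); M=np.array([[np.cos(a),-np.sin(a)],[np.sin(a),np.cos(a)]])
    P=[np.r_[c+M@np.array(l),z] for l,z in [((.034,.05),.026),((-.034,.05),.026),((-.034,.05),0),((.034,-.05),.026),((-.034,-.05),.026)]]
    print(yy,w2p(C,P).round(1).tolist())
E
```

```text
[(142, [153, 165, 171]), (143, [153, 165, 170]), (144, [154, 165, 171]), (145, [156, 168, 174]), (146, [156, 168, 174]), (147, [143, 156, 162]), (148, [111, 129, 136]), (149, [129, 153, 163]), (150, [172, 200, 212]), (151, [175, 196, 205]), (152, [164, 174, 180]), (153, [163, 174, 180]), (154, [167, 181, 188]), (155, [192, 216, 223]), (236, [107, 126, 134]), (237, [108, 127, 134]), (238, [108, 127, 134]), (239, [107, 126, 133]), (240, [108, 126, 133]), (241, [98, 112, 118]), (242, [82, 89, 92]), (243, [79, 84, 87]), (244, [81, 87, 91]), (245, [84, 93, 97]), (246, [88, 96, 100]), (247, [88, 94, 98]), (248, [89, 95, 99]), (249, [90, 95, 99]), (250, [89, 96, 99]), (251, [89, 95, 98])]
[(142, [152, 164, 169]), (143, [152, 164, 169]), (144, [152, 164, 170]), (145, [152, 163, 169]), (146, [152, 164, 169]), (147, [144, 157, 163]), (148, [122, 138, 144]), (149, [117, 139, 148]), (150, [155, 183, 194]), (151, [179, 204, 214]), (152, [168, 180, 186]), (153, [165, 176, 183]), (154, [167, 178, 184]), (155, [186, 208, 215]), (236, [108, 127, 135]), (237, [108, 127, 135]), (238, [108, 127, 135]), (239, [108, 127, 135]), (240, [108, 127, 134]), (241, [103, 120, 126]), (242, [88, 98, 103]), (243, [79, 86, 88]), (244, [80, 85, 88]), (245, [86, 95, 100]), (246, [91, 100, 105]), (247, [89, 95, 99]), (248, [89, 96, 100]), (249, [89, 95, 99]), (250, [89, 95, 99]), (251, [88, 94, 98])]
-0.0024 [[358.2, 155.0], [288.4, 154.2], [290.8, 151.9], [354.4, 251.3], [290.2, 250.6]]
0.002 [[357.1, 150.6], [287.0, 149.7], [289.5, 147.8], [353.3, 247.5], [288.9, 246.8]]
0.0045 [[356.4, 148.0], [286.2, 147.2], [288.8, 145.4], [352.7, 245.4], [288.2, 244.7]]
```

```bash
python3 -m pendant '[-3,5,-40,0,0,0,-1,0,0,-40,0,0,0,-1,0,0,-40,0,0,0,-1,0,0,-40,0,0,0,-1,0,0,-35,0,0,0,-1,0,0,-25,0,0,0,-1,0,0,-12,0,0,0,-1,0,0,0,0,0,0,-1]'
python3 -m pendant '[0,0,0,0,0,0,1,0,0,0,0,0,0,1,0,0,0,0,0,0,1,0,0,0,0,0,0,1,0,0,0,0,0,0,1]' 25
```

```text
t: 2.75
tcp_pos: [0.6086, 0.0058, 0.0052]
ee_rot: [-0.001, 0.797, 0.605, -0.001]
ft_force: [-0.4, -0.1, -0.2]
gripper_width: 0.999
t: 3.25
tcp_pos: [0.612, 0.0044, 0.0087]
ee_rot: [0.001, 0.797, 0.604, 0.001]
ft_force: [-0.1, 1.1, 6.3]
gripper_width: 0.77
```

```bash
python3 -m pendant '[0,0,10,0,0,0,1,0,0,30,0,0,0,1,0,0,40,0,0,0,1,0,0,40,0,0,0,1,0,0,30,0,0,0,1,0,0,0,0,0,0,1,0,0,0,0,0,0,1]'
python3 - <<'E'
from h import *
o=manip.get_obs();print(o["tcp_pos"],o["ft_force"],o["gripper_width"],o["q"].round(3))
cv2.imwrite("pics/w3.png",viewer.capture("wrist"))
E
```

```text
t: 3.95
tcp_pos: [0.61, 0.0045, 0.1564]
ee_rot: [-0.0, 0.797, 0.604, -0.0]
ft_force: [0.4, 0.3, -4.1]
gripper_width: 0.773
[0.60996362 0.00450647 0.15643594] [ 0.43561794  0.34422001 -4.1138351 ] 0.7728268173692374 [-0.187  0.339  1.586 -0.     1.216  0.087]
```

View pics/w3.png

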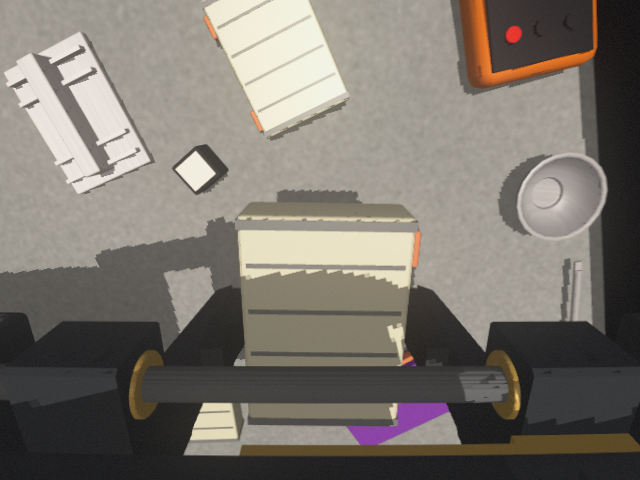

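```bash
python3 - <<'E'
from h import *
crop(cv2.imread("pics/w3.png"),220,190,440,440,3,"pics/w3c.png")
C=cam("wrist");o=manip.get_obs()
T=np.eye(4);T[:3,:3]=rot(o["ee_rot"]);T[:3,3]=o["tcp_pos"]
for ztop in (-.0165,-.0185):
  for dx in (-.004,0,.004):
    L=np.array([[dx+a,b,ztop,1] for a,b in [(.05,.034),(.05,-.034),(-.05,-.034),(-.05,.034)]])
    print(ztop,dx,w2p(C,(T@L.T).T[:,:3]).round(1).tolist())
E
```

```text
-0.0165 -0.004 [[415.5, 217.7], [232.3, 217.6], [250.1, 427.6], [397.7, 427.7]]
-0.0165 0 [[416.4, 207.1], [231.5, 207.1], [249.5, 420.8], [398.3, 420.9]]
-0.0165 0.004 [[417.2, 196.4], [230.6, 196.3], [248.9, 413.9], [398.9, 414.0]]
-0.0185 -0.004 [[416.8, 219.1], [231.0, 219.0], [249.3, 431.1], [398.5, 431.2]]
-0.0185 0 [[417.7, 208.4], [230.1, 208.3], [248.7, 424.3], [399.1, 424.4]]
-0.0185 0.004 [[418.6, 197.6], [229.2, 197.5], [248.0, 417.4], [399.8, 417.4]]
```

View pics/w3c.png

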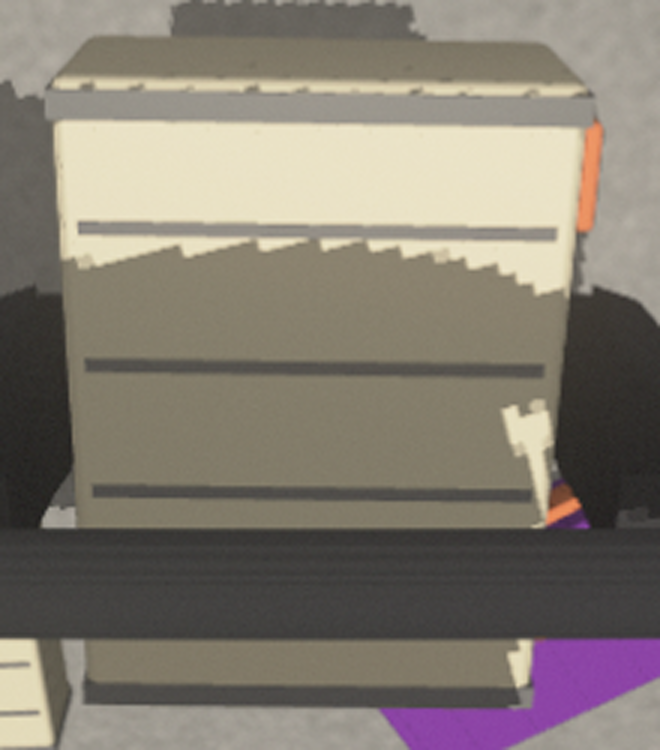

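```bash
python3 - <<'E'
from h import *
C=cam("wrist");o=manip.get_obs()
T=np.eye(4);T[:3,:3]=rot(o["ee_rot"]);T[:3,3]=o["tcp_pos"];Ti=np.linalg.inv(T)
for zt in (-.0165,-.0185):
    p=[(325,221),(325,267),(325,313),(325,354.3),(325,425)]
    # tool pointing down: plane z world
    W=p2w(C,p,o["tcp_pos"][2]-zt); print(zt,[(Ti@np.r_[w,1])[:2].round(4).tolist() for w in W])
E
```

```text
-0.0165 [[0.0447, 0.0004], [0.0262, 0.0004], [0.006, 0.0004], [-0.0138, 0.0005], [-0.0523, 0.0005]]
-0.0185 [[0.0452, 0.0004], [0.027, 0.0004], [0.0071, 0.0004], [-0.0124, 0.0005], [-0.0503, 0.0005]]
```

```bash
python3 -m pendant '[-16,38,7,0,0,0.068,1,-16,38,7,0,0,0.068,1,-16,38,7,0,0,0.068,1,-16,38,7,0,0,0.068,1,-16,38,7,0,0,0.068,1,-15,38,7,0,0,0.068,1,0,0,0,0,0,0,1,0,0,0,0,0,0,1]'
python3 - <<'E'
from h import *
o=manip.get_obs();print(o["tcp_pos"],o["ee_rot"],o["q"].round(3))
C=cam("wrist");cv2.imwrite("pics/w4.png",viewer.capture("wrist"))
E
```

```text
t: 4.8
tcp_pos: [0.5138, 0.2329, 0.1964]
ee_rot: [-0.001, 0.657, 0.753, -0.002]
ft_force: [0.3, 0.2, -3.2]
gripper_width: 0.768
[0.51379457 0.23294046 0.19636383] [-0.00098897  0.65749496  0.7534563  -0.00173342] [ 0.216  0.201  1.673 -0.     1.272  0.08 ]
```

View pics/w4.png

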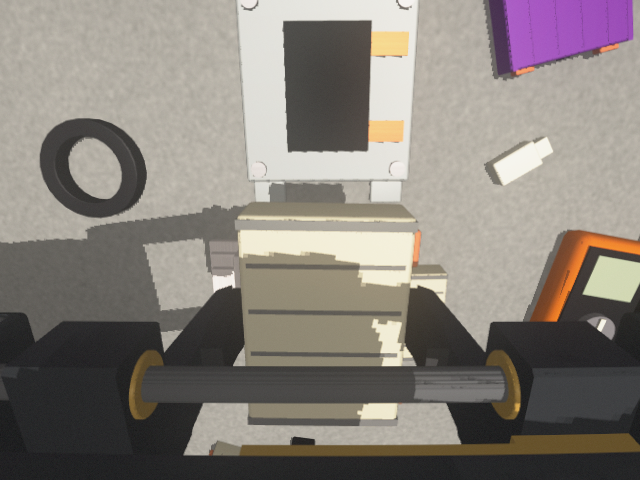

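```bash
python3 - <<'E'
from h import *
crop(cv2.imread("pics/w4.png"),230,0,430,190,4,"pics/w4c.png")
E
```

```text
(no output)
```

View pics/w4c.png

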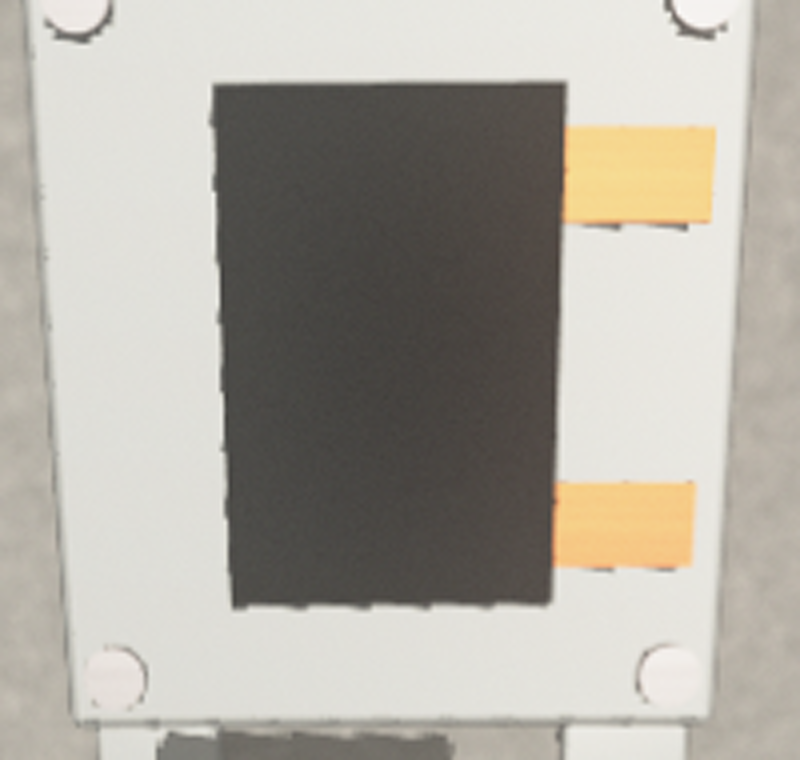

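```bash
python3 - <<'E'
from h import *
C=cam("wrist");o=manip.get_obs();M=rot(o["ee_rot"]);print(o["tcp_pos"],"phi",np.arctan2(M[1,1],M[0,1]),M[:,2])
print(fit(C,un([(566,81),(552,604),(232,606),(213,85)],230,0,4),.013,.072,.104))
E
```

```text
[0.51433356 0.23203606 0.19650059] phi 0.13403432484979128 [-0.00357304 -0.00134493 -0.99999271]
(array([0.502, 0.337]), np.float64(0.142), 0.0003)
```

```bash
python3 -m pendant '[-4,36,0,0,0,0,1,-4,36,0,0,0,0,1,-4,35,0,0,0,0.004,1,0,0,-40,0,0,0,1,0,0,-40,0,0,0,1,0,0,-40,0,0,0,1,0,0,-25,0,0,0,1,0,0,-15,0,0,0,1]'
python3 -m pendant '[0,0,0,0,0,0,1,0,0,0,0,0,0,1,0,0,0,0,0,0,1]'
```

```text
t: 5.65
tcp_pos: [0.5019, 0.3369, 0.0344]
ee_rot: [-0.001, 0.658, 0.753, -0.003]
ft_force: [0.3, -0.0, -3.1]
gripper_width: 0.768
t: 5.95
tcp_pos: [0.5051, 0.3398, 0.0406]
ee_rot: [0.001, 0.657, 0.754, 0.001]
ft_force: [0.6, -0.7, -3.6]
gripper_width: 0.771
```

```bash
for i in 1 2 3 4; do python3 -m pendant '[0,0,0,0,0,0,1]' | sed -n 1,2p; done; python3 - <<'E'
from h import *
for i in range(4):
    o=manip.get_obs(); print(o["t"],o["tcp_pos"].round(4),o["qvel"].round(3)); viewer.capture("top")
E
```

```text
t: 6.05
tcp_pos: [0.5048, 0.34, 0.0406]
t: 6.15
tcp_pos: [0.5042, 0.3399, 0.0401]
t: 6.25
tcp_pos: [0.5038, 0.3398, 0.0395]
t: 6.35
tcp_pos: [0.5035, 0.3397, 0.0391]
6.35 [0.5035 0.3397 0.0391] [ 0.001  0.004  0.001 -0.001 -0.001 -0.001]
6.4 [0.5034 0.3396 0.0389] [-0.002  0.003  0.     0.    -0.001 -0.   ]
6.45 [0.5034 0.3396 0.0388] [-0.002  0.003 -0.    -0.001 -0.001  0.001]
6.5 [0.5034 0.3396 0.0387] [ 0.     0.002 -0.002  0.001  0.     0.001]
```

```bash
python3 -m pendant '[-1,0,-5,0,0,0,1,0,0,-5,0,0,0,1,0,0,-4,0,0,0,1,0,0,-2,0,0,0,1,0,0,0,0,0,0,1,0,0,0,0,0,0,1,0,0,0,0,0,0,1]'; python3 -m pendant '[0,0,0,0,0,0,1,0,0,0,0,0,0,1,0,0,0,0,0,0,1,0,0,0,0,0,0,1]'
```

```text
t: 7.25
tcp_pos: [0.5026, 0.3396, 0.0228]
ee_rot: [0.0, 0.657, 0.754, 0.0]
ft_force: [-0.2, 0.1, -3.0]
gripper_width: 0.766
t: 7.65
tcp_pos: [0.5025, 0.3395, 0.0227]
ee_rot: [0.0, 0.657, 0.754, 0.0]
ft_force: [-0.8, -0.7, -3.0]
gripper_width: 0.771
```

```bash
python3 -m pendant '[0,0,-1.5,0,0,0,1,0,0,0,0,0,0,1,0,0,0,0,0,0,1,0,0,0,0,0,0,1]'; python3 -m pendant '[0,0,-1.5,0,0,0,1,0,0,0,0,0,0,1,0,0,0,0,0,0,1,0,0,0,0,0,0,1]'
```

```text
t: 8.05
tcp_pos: [0.5027, 0.3396, 0.0217]
ee_rot: [0.0, 0.657, 0.754, 0.0]
ft_force: [-2.3, -0.7, 3.9]
gripper_width: 0.77
t: 8.45
tcp_pos: [0.5026, 0.3396, 0.0215]
ee_rot: [0.0, 0.657, 0.754, 0.0]
ft_force: [-6.3, -4.2, 15.0]
gripper_width: 0.766
```

```bash
python3 -m pendant '[0,0,2,0,0,0,1,0,0,0,0,0,0,0.0,0,0,0,0,0,0,-1,0,0,0,0,0,0,-1,0,0,0,0,0,0,-1,0,0,10,0,0,0,-1,0,0,35,0,0,0,-1,0,0,40,0,0,0,-1]'; python3 -m pendant '[0,0,40,0,0,0,-1,0,0,40,0,0,0,-1,0,0,30,0,0,0,-1,0,0,20,0,0,0,-1,0,-25,0,0,0,0,-1,0,-25,0,0,0,0,-1,0,0,0,0,0,0,-1,0,0,0,0,0,0,-1]'
python3 - <<'E'
from h import *
viewer.capture("top");viewer.capture("top");viewer.capture("top");
o=manip.get_obs();M=rot(o["ee_rot"]);print(o["tcp_pos"],"phi",np.arctan2(M[1,1],M[0,1]))
C=cam("wrist");im=viewer.capture("wrist");cv2.imwrite("pics/w5.png",im)
cv2.imwrite("pics/top5.png",viewer.capture("top"))
E
```

```text
t: 9.25
tcp_pos: [0.5013, 0.339, 0.1067]
ee_rot: [-0.001, 0.657, 0.754, -0.001]
ft_force: [1.5, -0.7, 0.3]
gripper_width: 1.0
t: 10.05
tcp_pos: [0.5026, 0.2895, 0.2374]
ee_rot: [0.0, 0.657, 0.754, 0.001]
ft_force: [0.6, 0.4, -0.4]
gripper_width: 0.998
[0.50237743 0.29026943 0.23688843] phi 0.13863197420378057
```

View pics/w5.png

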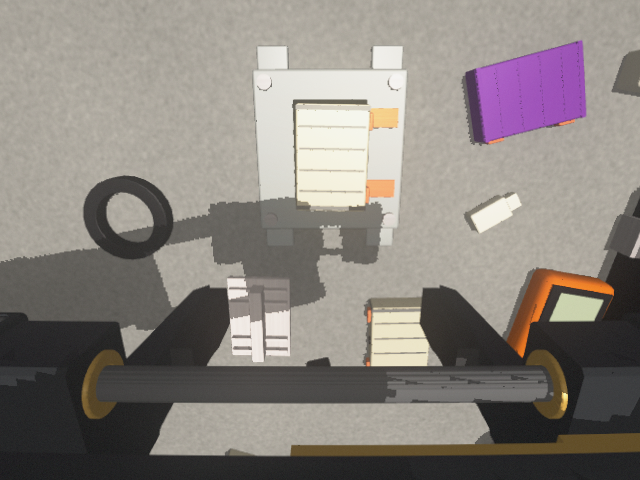

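View pics/top5.png

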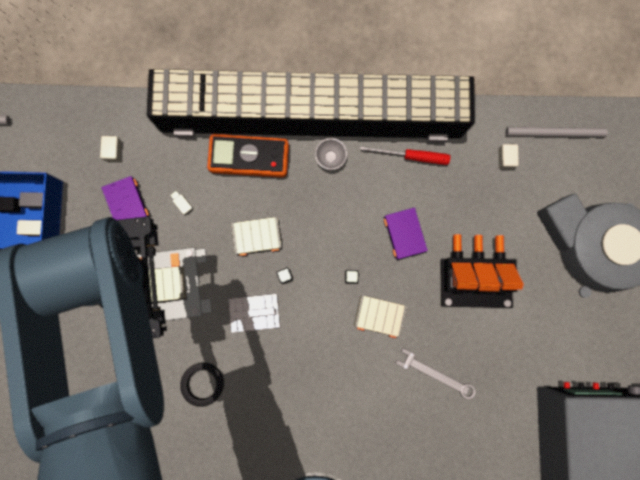

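```bash
cat >> h.py <<'E'
PAD=np.array([.502,.337,.013]); PY=.138
def box(c,yaw,lx,ly,z):
    M=np.array([[np.cos(yaw),-np.sin(yaw)],[np.sin(yaw),np.cos(yaw)]])
    return [np.r_[np.array(c[:2])+M@np.array(l),z] for l in [(lx/2,ly/2),(lx/2,-ly/2),(-lx/2,-ly/2),(-lx/2,ly/2)]]
E
python3 - <<'E'
from h import *
C=cam("wrist"); print(manip.get_obs()["tcp_pos"])
crop(cv2.imread("pics/w5.png"),240,60,420,240,4,"pics/w5c.png")
s=lambda p:[((np.array(q)-[240,60]+.5)*4-.5).round(0).tolist() for q in p]
print("pad",s(w2p(C,box(PAD,PY,.072,.104,.013))))
print("mod",s(w2p(C,box(PAD,PY,.068,.1,.039))))
E
```

```text
[0.50229157 0.29021479 0.23662472]
pad [[514.0, 164.0], [499.0, 585.0], [225.0, 585.0], [216.0, 163.0]]
mod [[519.0, 167.0], [503.0, 601.0], [225.0, 601.0], [215.0, 167.0]]
```

View pics/w5c.png

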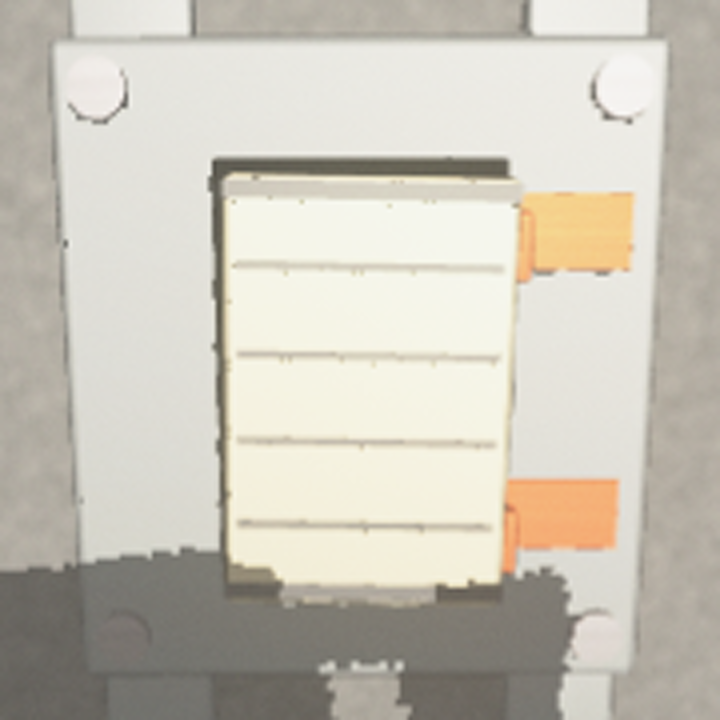

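```bash
python3 - <<'E'
from h import *
C=cam("wrist")
M=np.array([[np.cos(PY),np.sin(PY)],[-np.sin(PY),np.cos(PY)]])
g=lambda p,z:((p2w(C,un(p,240,60,4),z)[:,:2]-PAD[:2])@M.T*1000).round(1).tolist()
print("pad top edge",g([(214,158),(509,158)],.013))
print("tabs",g([(524,193),(634,193),(633,270),(509,480),(618,480),(616,548)],.011))
print("lines",g([(370,266),(370,355),(370,441),(370,525)],.039))
print("edges",g([(226,400),(512,400),(224,230),(520,230),(226,570),(502,570)],.039))
E
```

```text
pad top edge [[-36.4, 53.2], [34.6, 53.3]]
tabs [[38.8, 45.4], [65.7, 45.5], [66.5, 27.5], [37.7, -24.7], [65.9, -24.6], [66.5, -42.5]]
lines [[0.8, 28.7], [1.0, 8.8], [1.2, -11.1], [1.3, -31.2]]
edges [[-32.7, -1.5], [34.4, -1.4], [-32.4, 36.5], [34.8, 36.6], [-33.7, -42.3], [33.5, -42.2]]
```

```bash
python3 -m pendant '[28,-39,0,0,0,0.005,-1,28,-39,0,0,0,0.005,-1,28,-39,0,0,0,0.005,-1,26,-38,0,0,0,0.005,-1,0,0,0,0,0,0,-1,0,0,0,0,0,0,-1,0,0,0,0,0,0,-1,0,0,0,0,0,0,-1]'
python3 - <<'E'
from h import *
o=manip.get_obs();M=rot(o["ee_rot"]);print(o["tcp_pos"],"phi",np.arctan2(M[1,1],M[0,1]),o["q"].round(2))
im=viewer.capture("wrist");cv2.imwrite("pics/w6.png",im); print(manip.get_obs()["tcp_pos"])
crop(im,230,100,430,290,4,"pics/w6c.png")
E
```

```text
t: 11.1
tcp_pos: [0.6117, 0.1361, 0.2367]
ee_rot: [-0.0, 0.648, 0.761, -0.0]
ft_force: [-0.3, 0.1, 0.8]
gripper_width: 0.997
[0.61166739 0.13610201 0.2366707 ] phi 0.16000904072259967 [ 0.03  0.3   1.47  0.    1.37 -0.13]
[0.61175564 0.13603907 0.23679206]
```

View pics/w6c.png

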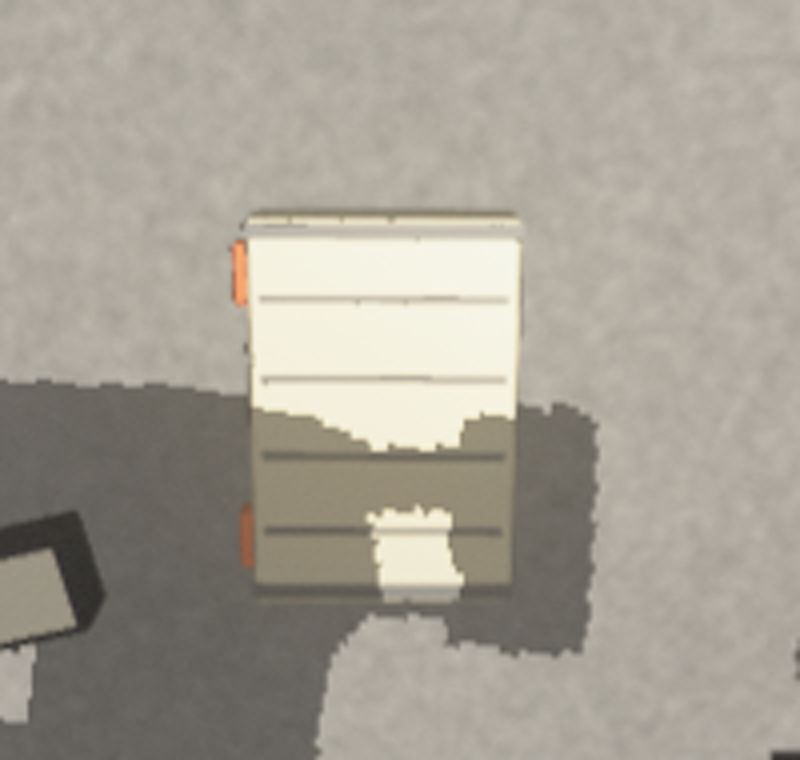

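```bash
cat >> h.py <<'E'
def lines(P,z,x0,y0,s):
    """P: 4 left ends then 4 right ends of slot lines (top to bottom) -> centre, tool-frame offset mm, line dir angle"""
    C=cam("wrist");o=manip.get_obs();M=rot(o["ee_rot"])
    W=p2w(C,un(P,x0,y0,s),z); c=W.mean(0); n=len(W)//2
    d=(W[n:]-W[:n]).mean(0)
    return c.round(4),((M.T@(c-o["tcp_pos"]))[:2]*1000).round(1),round(float(np.arctan2(d[1],d[0])),3),"phi",round(float(np.arctan2(M[1,1],M[0,1])),3),o["tcp_pos"].round(4)
E
python3 - <<'E'
from h import *
print(lines([(262,300),(264,380),(266,456),(268,531),(508,299),(506,379),(504,456),(502,532)],.026,230,100,4))
E
```

```text
(array([0.6134, 0.1354, 0.026 ]), array([-0.9,  1.5]), 0.162, 'phi', 0.16, array([0.6118, 0.136 , 0.2368]))
```

```bash
python3 -m pendant '[2,-1,-40,0,0,0,-1,0,0,-40,0,0,0,-1,0,0,-40,0,0,0,-1,0,0,-40,0,0,0,-1,0,0,-33,0,0,0,-1,0,0,-22,0,0,0,-1,0,0,-10,0,0,0,-1,0,0,-4,0,0,0,-1]'
python3 -m pendant '[0,0,0,0,0,0,-1,0,0,0,0,0,0,-1,0,0,0,0,0,0,1,0,0,0,0,0,0,1,0,0,0,0,0,0,1,0,0,0,0,0,0,1,0,0,0,0,0,0,1,0,0,0,0,0,0,1]'
```

```text
t: 11.95
tcp_pos: [0.6137, 0.1343, 0.007]
ee_rot: [-0.001, 0.649, 0.761, -0.0]
ft_force: [-0.4, -0.2, 0.0]
gripper_width: 0.999
t: 12.75
tcp_pos: [0.6145, 0.1335, 0.0084]
ee_rot: [0.0, 0.649, 0.761, -0.0]
ft_force: [-2.7, -1.3, 6.7]
gripper_width: 0.769
```

```bash
python3 -m pendant '[0,0,8,0,0,0,1,0,0,30,0,0,0,1,0,0,40,0,0,0,1,0,0,45,0,0,0,1,0,0,45,0,0,0,1,0,0,20,0,0,0.141,1,0,0,0,0,0,0.141,1,0,0,0,0,0,0.141,1]'
python3 -m pendant '[-14,25,0,0,0,0.142,1,-14,25,0,0,0,0.142,1,-14,25,0,0,0,0.142,1,-14,25,0,0,0,0.142,1,-14,26,0,0,0,0.142,1,-14,26,0,0,0,0.142,1,-14,26,0,0,0,0.142,1,-14,26,0,0,0,0.142,1]'
python3 -m pendant '[0,0,0,0,0,0.142,1,0,0,0,0,0,0.142,1,0,0,0,0,0,0.142,1,0,0,0,0,0,0.142,1,0,0,0,0,0,0.142,1,0,0,0,0,0,0.142,1,0,0,0,0,0,0.142,1,0,0,0,0,0,0.142,1]'
python3 -m pendant '[0,0,0,0,0,0.142,1,0,0,0,0,0,0.142,1,0,0,0,0,0,0.142,1,0,0,0,0,0,0,1,0,0,0,0,0,0,1,0,0,0,0,0,0,1,0,0,0,0,0,0,1,0,0,0,0,0,0,1]'
python3 - <<'E'
from h import *
o=manip.get_obs();M=rot(o["ee_rot"]);print(o["tcp_pos"],"phi",np.arctan2(M[1,1],M[0,1]),o["q"].round(2))
im=viewer.capture("wrist");cv2.imwrite("pics/w7.png",im)
crop(im,220,190,440,440,3,"pics/w7c.png")
E
```

```text
t: 13.55
tcp_pos: [0.6147, 0.1336, 0.1969]
ee_rot: [0.001, 0.472, 0.881, 0.0]
ft_force: [-0.2, -0.3, -3.4]
gripper_width: 0.767
t: 14.35
tcp_pos: [0.5013, 0.3384, 0.1953]
ee_rot: [-0.0, -0.076, 0.997, -0.0]
ft_force: [0.2, 0.3, -3.5]
gripper_width: 0.77
t: 15.15
tcp_pos: [0.502, 0.3373, 0.1953]
ee_rot: [-0.0, -0.6, 0.8, 0.0]
ft_force: [-0.7, 0.2, -3.1]
gripper_width: 0.77
t: 15.95
tcp_pos: [0.5024, 0.3375, 0.1957]
ee_rot: [0.0, 0.754, -0.657, -0.0]
ft_force: [0.5, 0.7, -3.8]
gripper_width: 0.767
[0.50237729 0.33751415 0.19567992] phi -3.0051566516292496 [ 0.4   0.29  1.57  0.    1.29 -2.88]
```

View pics/w7.png

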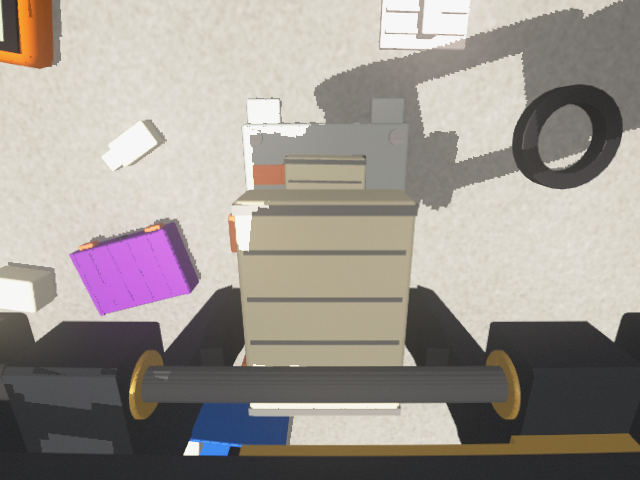

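View pics/w7c.png

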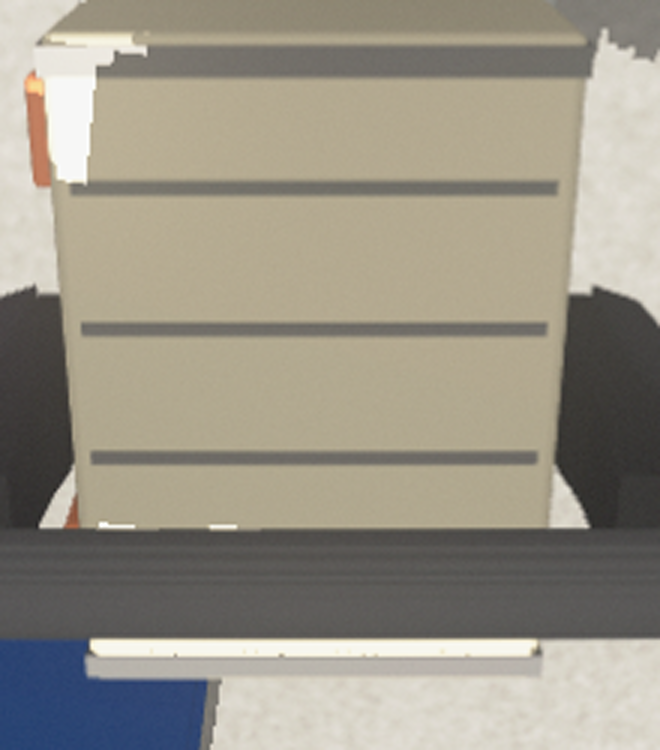

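```bash
python3 - <<'E'
from h import *
C=cam("wrist");o=manip.get_obs()
T=np.eye(4);T[:3,:3]=rot(o["ee_rot"]);T[:3,3]=o["tcp_pos"];Ti=np.linalg.inv(T)
for n,rows in [("now",(252.3,299.7,342.7))]:
    W=p2w(C,[(325,r) for r in rows],o["tcp_pos"][2]+.0175); X=np.array([(Ti@np.r_[w,1])[0] for w in W]); print(n,(X-[.03,.01,-.01])*1000)
E
```

```text
now [3.10229652 3.04296315 3.13428653]
```

```bash
python3 -m pendant '[-1,2,-30,0,0,0,1,0,0,-40,0,0,0,1,0,0,-40,0,0,0,1,0,0,-20,0,0,0,1,0,0,-10,0,0,0,1,0,0,-4,0,0,0,1,0,0,0,0,0,0,1,0,0,0,0,0,0,1]'
python3 -m pendant '[0,0,-1,0,0,0,1,0,0,0,0,0,0,1,0,0,0,0,0,0,1,0,0,0,0,0,0,1,0,0,0,0,0,0,1,0,0,0,0,0,0,1]'
```

```text
t: 16.8
tcp_pos: [0.5026, 0.34, 0.0534]
ee_rot: [-0.001, 0.754, -0.657, 0.001]
ft_force: [0.0, 0.5, -2.5]
gripper_width: 0.774
t: 17.4
tcp_pos: [0.5014, 0.3395, 0.0507]
ee_rot: [0.0, 0.754, -0.657, -0.0]
ft_force: [-0.5, -0.3, -3.4]
gripper_width: 0.771
```

```bash
python3 -m pendant '[0,0,-1.5,0,0,0,1,0,0,0,0,0,0,1,0,0,0,0,0,0,1,0,0,0,0,0,0,1]';python3 -m pendant '[0,0,-1.5,0,0,0,1,0,0,0,0,0,0,1,0,0,0,0,0,0,1,0,0,0,0,0,0,1]'
```

```text
t: 17.8
tcp_pos: [0.5014, 0.3395, 0.0491]
ee_rot: [0.0, 0.754, -0.657, -0.0]
ft_force: [0.1, 0.2, -2.5]
gripper_width: 0.769
t: 18.2
tcp_pos: [0.5014, 0.3395, 0.0477]
ee_rot: [0.0, 0.754, -0.657, -0.0]
ft_force: [0.4, -0.2, -2.5]
gripper_width: 0.77
```

```bash
python3 -m pendant '[0,0,-1,0,0,0,1,0,0,0,0,0,0,1,0,0,0,0,0,0,1]'
```

```text
t: 18.5
tcp_pos: [0.5016, 0.3396, 0.0474]
ee_rot: [-0.0, 0.754, -0.657, 0.0]
ft_force: [-3.0, -2.1, 5.3]
gripper_width: 0.769
```

```bash
python3 -m pendant '[0,0,1,0,0,0,1,0,0,0,0,0,0,0.0,0,0,0,0,0,0,-1,0,0,0,0,0,0,-1,0,0,0,0,0,0,-1,0,0,10,0,0,0,-1,0,0,35,0,0,0,-1,0,0,40,0,0,0,-1]'; python3 -m pendant '[0,15,40,0,0,0,-1,0,15,40,0,0,0,-1,0,15,20,0,0,0,-1,0,0,5,0,0,0,-1,0,0,0,0,0,0,-1,0,0,0,0,0,0,-1,0,0,0,0,0,0,-1,0,0,0,0,0,0,-1]'
python3 - <<'E'
from h import *
o=manip.get_obs();print(o["tcp_pos"])
im=viewer.capture("wrist");cv2.imwrite("pics/w8.png",im)
crop(im,220,80,420,270,4,"pics/w8c.png")
C=cam("wrist")
s=lambda p:[((np.array(q)-[220,80]+.5)*4-.5).round(0).tolist() for q in p]
print("pad",s(w2p(C,box(PAD,PY,.072,.104,.013))))
print("mod",s(w2p(C,box(PAD,PY,.068,.1,.065))))
E
```

```text
t: 19.3
tcp_pos: [0.5003, 0.339, 0.1328]
ee_rot: [0.001, 0.754, -0.657, -0.001]
ft_force: [0.7, 0.3, 1.4]
gripper_width: 1.001
t: 20.1
tcp_pos: [0.5009, 0.3836, 0.2361]
ee_rot: [0.001, 0.754, -0.657, -0.0]
ft_force: [0.0, 0.2, 0.4]
gripper_width: 1.0
[0.50093207 0.38364834 0.23605248]
pad [[300.0, 509.0], [289.0, 87.0], [588.0, 87.0], [574.0, 508.0]]
mod [[291.0, 552.0], [278.0, 85.0], [607.0, 85.0], [590.0, 552.0]]
```

View pics/w8c.png

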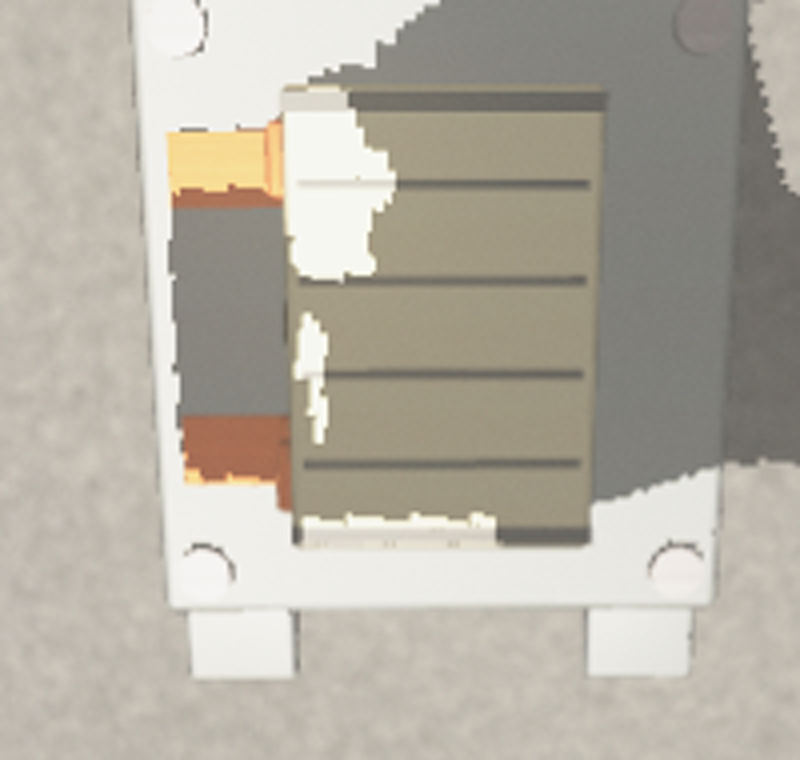

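```bash
python3 - <<'E'
from h import *
C=cam("wrist")
M=np.array([[np.cos(PY),np.sin(PY)],[-np.sin(PY),np.cos(PY)]])
g=lambda p,z:((p2w(C,un(p,220,80,4),z)[:,:2]-PAD[:2])@M.T*1000).round(1).tolist()
print("plate edges (bottom L,R, left, right)",g([(200,604),(690,604),(152,300),(732,300)],.01))
print("lines",g([(298,183),(590,183),(299,280),(586,280),(582,374),(304,464),(580,464)],.065))
print("edges",g([(284,110),(606,100),(293,500),(591,500),(440,92),(440,545)],.065))
E
```

```text
plate edges (bottom L,R, left, right) [[64.0, 79.0], [-68.6, 79.2], [72.4, -1.5], [-74.7, -1.4]]
lines [[30.4, -30.5], [-31.2, -30.5], [30.7, -10.5], [-31.0, -10.4], [-30.9, 9.7], [30.6, 29.7], [-31.1, 29.7]]
edges [[32.9, -45.1], [-34.0, -47.0], [33.3, 37.9], [-33.8, 38.0], [0.5, -48.6], [0.2, 48.4]]
```

```bash
for k in 1 2 3; do :; done
python3 -m pendant '[-2,-21,0,0,0,-0.1455,-1,-2,-21,0,0,0,-0.1455,-1,-2,-21,0,0,0,-0.1455,-1,-2,-21,0,0,0,-0.1455,-1,-2,-21,0,0,0,-0.1455,-1,-2,-21,0,0,0,-0.1455,-1,-2,-21,0,0,0,-0.1455,-1,-2,-21,0,0,0,-0.1455,-1]'
python3 -m pendant '[-2,-21,0,0,0,-0.1455,-1,-2,-21,0,0,0,-0.1455,-1,-2,-21,0,0,0,-0.1455,-1,-2,-21,0,0,0,-0.1455,-1,-2,-21,0,0,0,-0.1455,-1,-2,-21,0,0,0,-0.1455,-1,-2,-21,0,0,0,-0.1455,-1,-2,-21,0,0,0,-0.1455,-1]'
python3 -m pendant '[-3,-23,0,0,0,-0.1455,-1,-3,-23,0,0,0,-0.1455,-1,-3,-23,0,0,0,-0.1455,-1,-3,-22,0,0,0,-0.1455,-1,-3,-23,0,0,0,-0.1455,-1,-3,-23,0,0,0,-0.1455,-1,-3,-22,0,0,0,-0.1455,-1,-3,-22,0,0,0,-0.1455,-1]'
python3 -m pendant '[0,0,0,0,0,0,-1,0,0,0,0,0,0,-1,0,0,0,0,0,0,-1,0,0,0,0,0,0,-1]'
python3 - <<'E'
from h import *
o=manip.get_obs();M=rot(o["ee_rot"]);print(o["tcp_pos"],"phi",np.arctan2(M[1,1],M[0,1]),o["q"].round(2))
im=viewer.capture("wrist");cv2.imwrite("pics/w9.png",im)
crop(im,230,100,430,290,4,"pics/w9c.png")
cv2.imwrite("pics/top9.png",viewer.capture("top"))
E
```

```text
t: 20.95
tcp_pos: [0.4851, 0.2155, 0.2373]
ee_rot: [-0.0, -0.266, 0.964, -0.0]
ft_force: [-0.0, -0.3, 0.5]
gripper_width: 1.0
t: 21.75
tcp_pos: [0.469, 0.0475, 0.2374]
ee_rot: [-0.0, 0.308, 0.951, -0.0]
ft_force: [0.2, 0.7, 0.3]
gripper_width: 0.999
t: 22.55
tcp_pos: [0.445, -0.1335, 0.2374]
ee_rot: [-0.0, 0.78, 0.625, -0.0]
ft_force: [0.2, -0.1, 0.2]
gripper_width: 1.001
t: 22.95
tcp_pos: [0.4455, -0.1316, 0.2376]
ee_rot: [-0.0, 0.777, 0.629, 0.0]
ft_force: [-0.1, 0.0, 0.4]
gripper_width: 1.002
[ 0.44547011 -0.13161241  0.23762917] phi -0.21048215436813544 [-0.54 -0.07  1.87  0.    1.34 -0.33]
```

View pics/w9c.png

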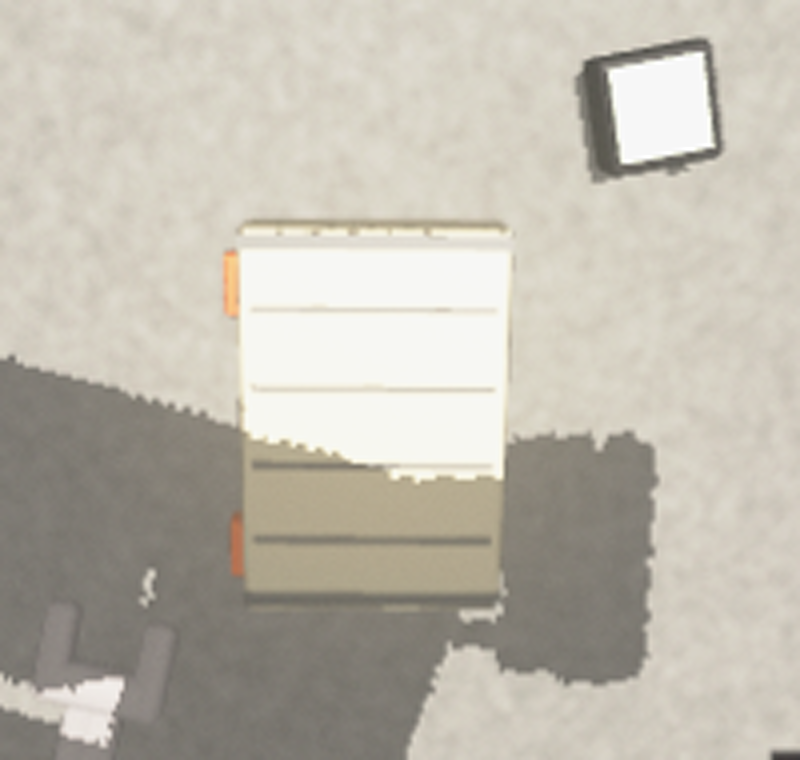

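View pics/top9.png

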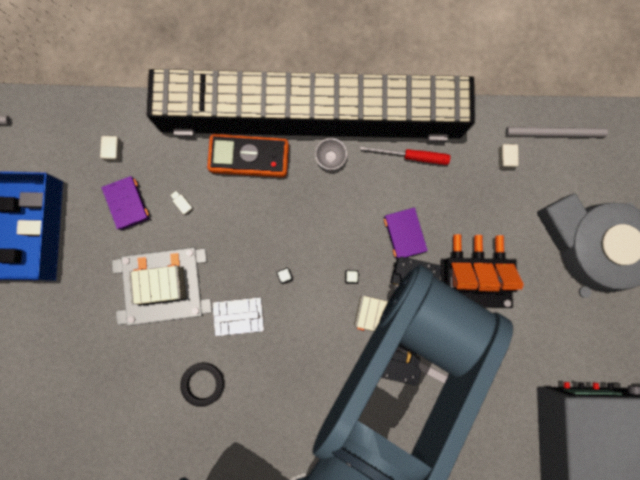

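The module C crop shows its slot lines level with the tool. The top view shows the column at (157,284). The upper plate has been knocked to (238,317), so I'll measure it again before gripping it.

```bash
python3 - <<'E'
from h import *
print(lines([(250,310),(251,389),(252,465),(253,540),(496,310),(494,389),(492,465),(490,540)],.026,230,100,4))
E
```

```text
(array([ 0.4433, -0.1349,  0.026 ]), array([-3.6, -1.5]), -0.211, 'phi', -0.211, array([ 0.4455, -0.1317,  0.2377]))
```

```bash
python3 -m pendant '[-2,-2,-40,0,0,0,-1,0,0,-40,0,0,0,-1,0,0,-40,0,0,0,-1,0,0,-40,0,0,0,-1,0,0,-34,0,0,0,-1,0,0,-22,0,0,0,-1,0,0,-10,0,0,0,-1,0,0,-4,0,0,0,-1]'
python3 -m pendant '[0,0,0,0,0,0,-1,0,0,0,0,0,0,-1,0,0,0,0,0,0,1,0,0,0,0,0,0,1,0,0,0,0,0,0,1,0,0,0,0,0,0,1,0,0,0,0,0,0,1,0,0,0,0,0,0,1]'
python3 -m pendant '[0,0,8,0,0,0,1,0,0,30,0,0,0,1,0,0,40,0,0,0,1,0,0,45,0,0,0,1,0,0,45,0,0,0,1,0,0,20,0,0,0.145,1,0,0,0,0,0,0.145,1,0,0,0,0,0,0.145,1]'
```

```text
t: 23.85
tcp_pos: [0.4431, -0.134, 0.007]
ee_rot: [-0.001, 0.778, 0.628, -0.0]
ft_force: [0.3, 0.7, -0.2]
gripper_width: 1.001
t: 24.65
tcp_pos: [0.4437, -0.1347, 0.0083]
ee_rot: [0.0, 0.778, 0.628, 0.0]
ft_force: [-1.8, 1.4, 6.3]
gripper_width: 0.765
t: 25.45
tcp_pos: [0.4433, -0.1344, 0.1967]
ee_rot: [0.001, 0.622, 0.783, 0.0]
ft_force: [-0.3, -0.4, -4.7]
gripper_width: 0.771
```

```bash
python3 -m pendant '[4,30,0,0,0,0.1455,1,4,30,0,0,0,0.1455,1,4,30,0,0,0,0.1455,1,4,30,0,0,0,0.1455,1,4,30,0,0,0,0.1455,1,4,30,0,0,0,0.1455,1,4,30,0,0,0,0.1455,1,4,30,0,0,0,0.1455,1]'
python3 -m pendant '[3,29,0,0,0,0.1455,1,3,29,0,0,0,0.1455,1,3,29,0,0,0,0.1455,1,3,29,0,0,0,0.1455,1,3,29,0,0,0,0.1455,1,3,29,0,0,0,0.1455,1,3,29,0,0,0,0.1455,1,3,29,0,0,0,0.1455,1]'
python3 -m pendant '[0,0,0,0,0,0.1456,1,0,0,0,0,0,0.1456,1,0,0,0,0,0,0.1456,1,0,0,0,0,0,0.1456,1,0,0,0,0,0,0.1456,1,0,0,0,0,0,0,1,0,0,0,0,0,0,1,0,0,0,0,0,0,1]'
python3 -m pendant '[0,0,0,0,0,0,1,0,0,0,0,0,0,1,0,0,0,0,0,0,1]'
python3 - <<'E'
from h import *
o=manip.get_obs();M=rot(o["ee_rot"]);print(o["tcp_pos"],"phi",np.arctan2(M[1,1],M[0,1]),o["q"].round(2))
im=viewer.capture("wrist");cv2.imwrite("pics/w10.png",im)
crop(im,220,190,440,440,3,"pics/w10c.png")
E
```

```text
t: 26.25
tcp_pos: [0.4746, 0.1069, 0.1954]
ee_rot: [-0.001, 0.089, 0.996, -0.0]
ft_force: [0.5, -0.2, -3.6]
gripper_width: 0.769
t: 27.05
tcp_pos: [0.4986, 0.3384, 0.1951]
ee_rot: [-0.001, -0.473, 0.881, 0.0]
ft_force: [0.5, -0.5, -3.9]
gripper_width: 0.769
t: 27.85
tcp_pos: [0.4992, 0.3374, 0.1955]
ee_rot: [0.0, 0.753, -0.658, -0.0]
ft_force: [-0.1, 0.0, -3.7]
gripper_width: 0.768
t: 28.15
tcp_pos: [0.4994, 0.3375, 0.1957]
ee_rot: [-0.0, 0.753, -0.658, 0.0]
ft_force: [0.3, 0.3, -3.8]
gripper_width: 0.772
[0.49943434 0.33750215 0.19571619] phi -3.0058232572158023 [ 0.4   0.28  1.58 -0.    1.28 -2.88]
```

View pics/w10c.png

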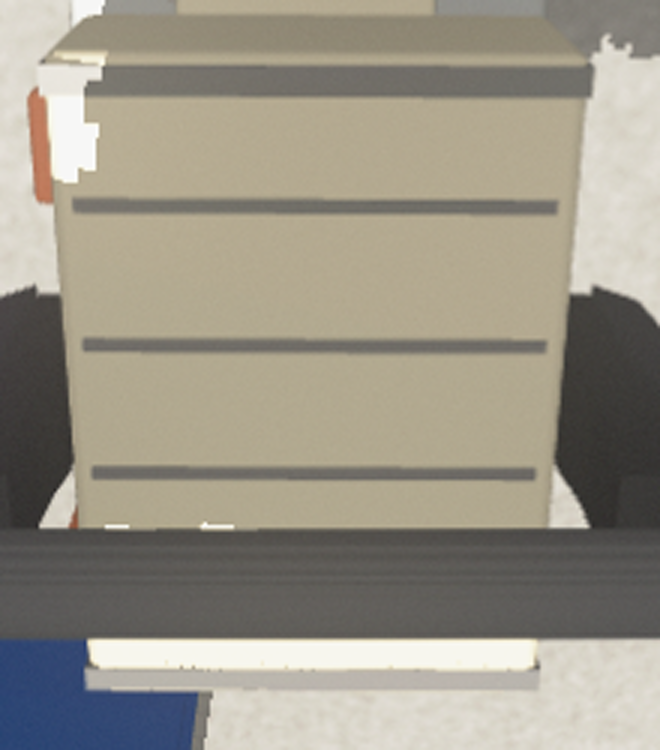

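```bash
python3 -m pendant '[1.5,-0.5,-30,0,0,0,1,0,0,-40,0,0,0,1,0,0,-25,0,0,0,1,0,0,-15,0,0,0,1,0,0,-7,0,0,0,1,0,0,0,0,0,0,1,0,0,0,0,0,0,1,0,0,0,0,0,0,1]'
python3 -m pendant '[0,0,-1.5,0,0,0,1,0,0,0,0,0,0,1,0,0,0,0,0,0,1,0,0,0,0,0,0,1,0,0,0,0,0,0,1,0,0,0,0,0,0,1]'
```

```text
t: 29.0
tcp_pos: [0.5021, 0.3375, 0.0804]
ee_rot: [-0.001, 0.754, -0.657, 0.001]
ft_force: [0.5, 0.7, -3.7]
gripper_width: 0.766
t: 29.6
tcp_pos: [0.5009, 0.337, 0.0772]
ee_rot: [0.0, 0.754, -0.657, -0.0]
ft_force: [0.0, 1.0, -4.0]
gripper_width: 0.771
```

```bash
python3 -m pendant '[0.5,0,-2.5,0,0,0,1,0,0,0,0,0,0,1,0,0,0,0,0,0,1,0,0,0,0,0,0,1]';python3 -m pendant '[0,0,-1.3,0,0,0,1,0,0,0,0,0,0,1,0,0,0,0,0,0,1,0,0,0,0,0,0,1]'
```

```text
t: 30.0
tcp_pos: [0.5014, 0.337, 0.0746]
ee_rot: [0.0, 0.754, -0.657, -0.0]
ft_force: [-0.3, -0.5, -3.9]
gripper_width: 0.766
t: 30.4
tcp_pos: [0.5014, 0.337, 0.0734]
ee_rot: [0.0, 0.754, -0.657, -0.0]
ft_force: [-0.4, 0.5, -3.5]
gripper_width: 0.77
```

```bash
python3 -m pendant '[0,0,-1,0,0,0,1,0,0,0,0,0,0,1,0,0,0,0,0,0,1]'
```

```text
t: 30.7
tcp_pos: [0.5014, 0.337, 0.0733]
ee_rot: [0.0, 0.754, -0.657, 0.0]
ft_force: [-3.8, -2.0, 5.7]
gripper_width: 0.774
```

```bash
python3 -m pendant '[0,0,1,0,0,0,1,0,0,0,0,0,0,0.0,0,0,0,0,0,0,-1,0,0,0,0,0,0,-1,0,0,0,0,0,0,-1,0,0,10,0,0,0,-1,0,0,35,0,0,0,-1,0,0,40,0,0,0,-1]'; python3 -m pendant '[0,15,40,0,0,0,-1,0,15,40,0,0,0,-1,0,15,10,0,0,0,-1,0,0,0,0,0,0,-1,0,0,0,0,0,0,-1,0,0,0,0,0,0,-1,0,0,0,0,0,0,-1]'
python3 - <<'E'
from h import *
o=manip.get_obs();print(o["tcp_pos"])
im=viewer.capture("wrist");cv2.imwrite("pics/w11.png",im)
crop(im,220,60,420,270,4,"pics/w11c.png")
cv2.imwrite("pics/scene11.png",viewer.capture("scene"))
E
```

```text
t: 31.5
tcp_pos: [0.5004, 0.3365, 0.1585]
ee_rot: [0.001, 0.754, -0.657, -0.001]
ft_force: [1.3, -0.0, 0.2]
gripper_width: 0.999
t: 32.2
tcp_pos: [0.5008, 0.381, 0.2467]
ee_rot: [0.001, 0.753, -0.658, -0.001]
ft_force: [0.4, -0.4, -0.2]
gripper_width: 1.004
[0.50082473 0.38100126 0.2467161 ]
```

View pics/w11c.png

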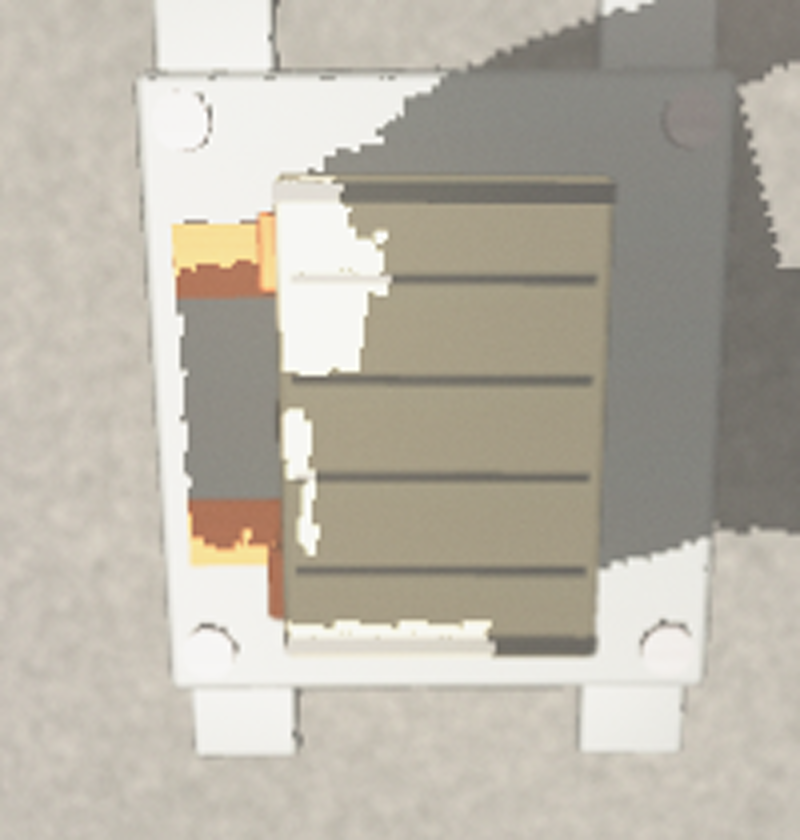

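View pics/scene11.png

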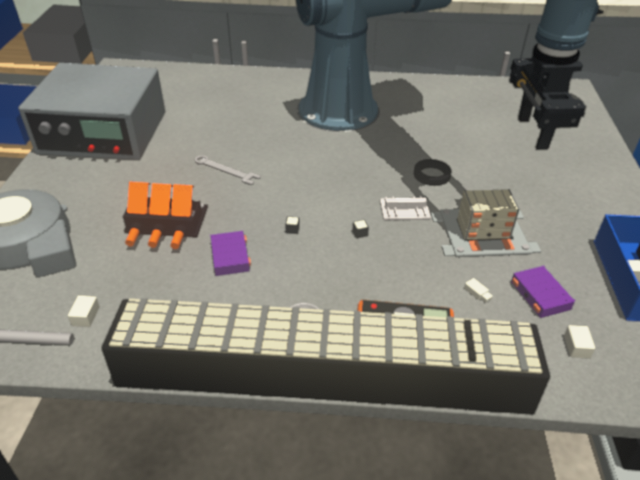

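```bash
python3 - <<'E'
from h import *
C=cam("wrist")
M=np.array([[np.cos(PY),np.sin(PY)],[-np.sin(PY),np.cos(PY)]])
g=lambda p,z:((p2w(C,un(p,220,60,4),z)[:,:2]-PAD[:2])@M.T*1000).round(1).tolist()
print("plate T,B,L,R",g([(440,72),(440,684),(156,400),(721,400)],.01))
print("lines",g([(290,278),(597,278),(292,380),(592,380),(589,477),(297,570),(586,570)],.091))
print("edges",g([(278,300),(610,300),(286,600),(598,600),(440,182),(440,655)],.091))
crop(cv2.imread("pics/scene11.png"),400,160,560,270,5,"pics/s11c.png")
crop(viewer.capture("top"),90,230,290,345,4,"pics/t11c.png")
E
```

```text
plate T,B,L,R [[-0.9, -77.3], [-1.3, 79.9], [73.3, 1.9], [-74.8, 2.2]]
lines [[30.5, -30.4], [-31.3, -30.3], [30.7, -10.2], [-31.0, -10.1], [-31.0, 9.9], [30.8, 29.6], [-31.1, 29.8]]
edges [[33.1, -26.1], [-34.1, -26.0], [33.3, 36.2], [-33.9, 36.4], [0.4, -48.6], [0.1, 48.6]]
```

View pics/s11c.png

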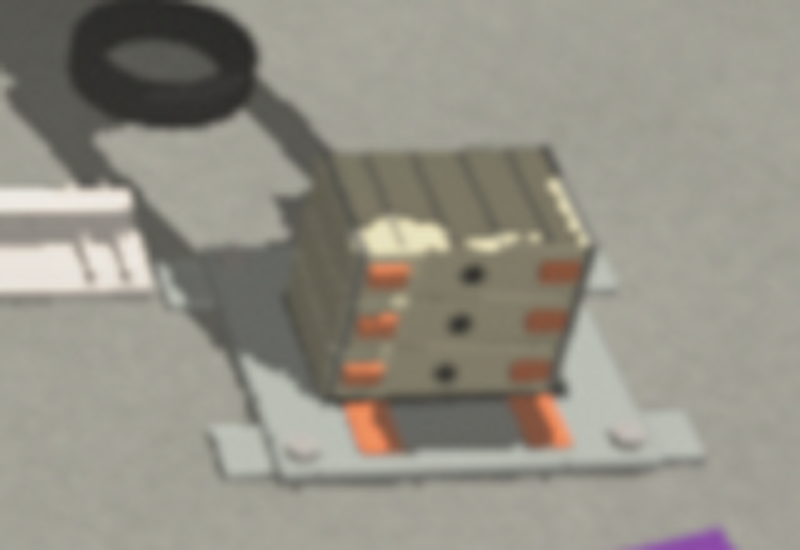

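View pics/t11c.png

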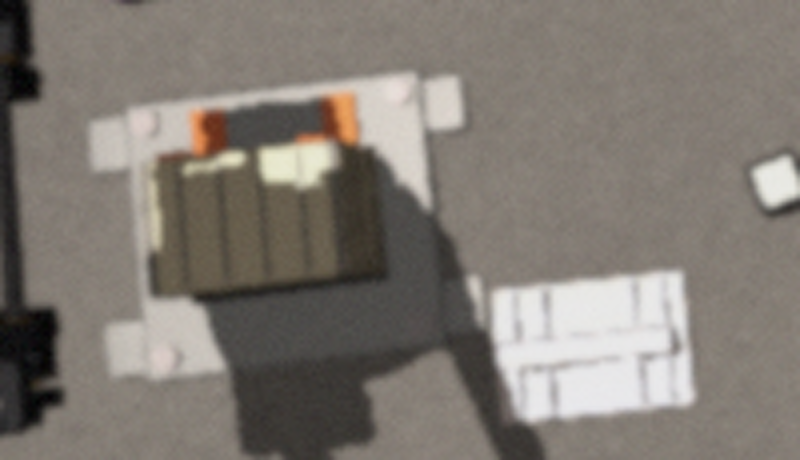

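```bash
python3 - <<'E'
from h import *
C=cam("top"); print(fit(C,un([(491,288),(682,271),(694,404),(508,420)],90,230,4),.008,.072,.104))
E
```

```text
(array([0.44  , 0.1686]), np.float64(0.113), 0.0031)
```

```bash
python3 -m pendant '[-4,-13,0,0,0,-0.1442,-1,-4,-13,0,0,0,-0.1442,-1,-4,-13,0,0,0,-0.1442,-1,-4,-13,0,0,0,-0.1442,-1,-4,-13,0,0,0,-0.1442,-1,-4,-13,0,0,0,-0.1442,-1,-4,-13,0,0,0,-0.1442,-1,-4,-13,0,0,0,-0.1442,-1]'
python3 -m pendant '[-4,-13,0,0,0,-0.1442,-1,-4,-13,0,0,0,-0.1442,-1,-4,-13,0,0,0,-0.1442,-1,-4,-13,0,0,0,-0.1442,-1,-4,-13,0,0,0,-0.1442,-1,-4,-13,0,0,0,-0.1442,-1,-4,-13,0,0,0,-0.1442,-1,-4,-13,0,0,0,-0.1442,-1]'
python3 -m pendant '[0,0,0,0,0,-0.1442,-1,0,0,0,0,0,-0.1442,-1,0,0,0,0,0,-0.1442,-1,0,0,0,0,0,-0.1442,-1,0,0,0,0,0,-0.1442,-1,0,0,0,0,0,-0.1442,-1,0,0,0,0,0,0,-1,0,0,0,0,0,0,-1]'
python3 -m pendant '[0,0,0,0,0,0,-1,0,0,0,0,0,0,-1,0,0,0,0,0,0,-1,0,0,0,0,0,0,-1]'
python3 - <<'E'
from h import *
o=manip.get_obs();M=rot(o["ee_rot"]);print(o["tcp_pos"],"phi",np.arctan2(M[1,1],M[0,1]),o["q"].round(2))
im=viewer.capture("wrist");cv2.imwrite("pics/w12.png",im)
crop(im,230,100,430,290,4,"pics/w12c.png")
E
```

```text
t: 33.15
tcp_pos: [0.4692, 0.2773, 0.2482]
ee_rot: [-0.0, -0.27, 0.963, -0.0]
ft_force: [0.4, -0.5, 0.2]
gripper_width: 0.999
t: 33.95
tcp_pos: [0.4371, 0.1733, 0.2482]
ee_rot: [-0.0, 0.298, 0.954, -0.0]
ft_force: [0.2, 0.2, 0.6]
gripper_width: 0.999
t: 34.75
tcp_pos: [0.4374, 0.1739, 0.2483]
ee_rot: [-0.0, 0.667, 0.745, -0.0]
ft_force: [0.1, -0.8, 0.5]
gripper_width: 1.0
t: 35.15
tcp_pos: [0.4374, 0.174, 0.2484]
ee_rot: [-0.0, 0.669, 0.744, -0.0]
ft_force: [-0.3, -0.1, 0.6]
gripper_width: 0.998
[0.43739097 0.17402834 0.24839384] phi 0.10617895701124404 [ 0.13 -0.07  1.85  0.    1.36  0.02]
```

View pics/w12c.png

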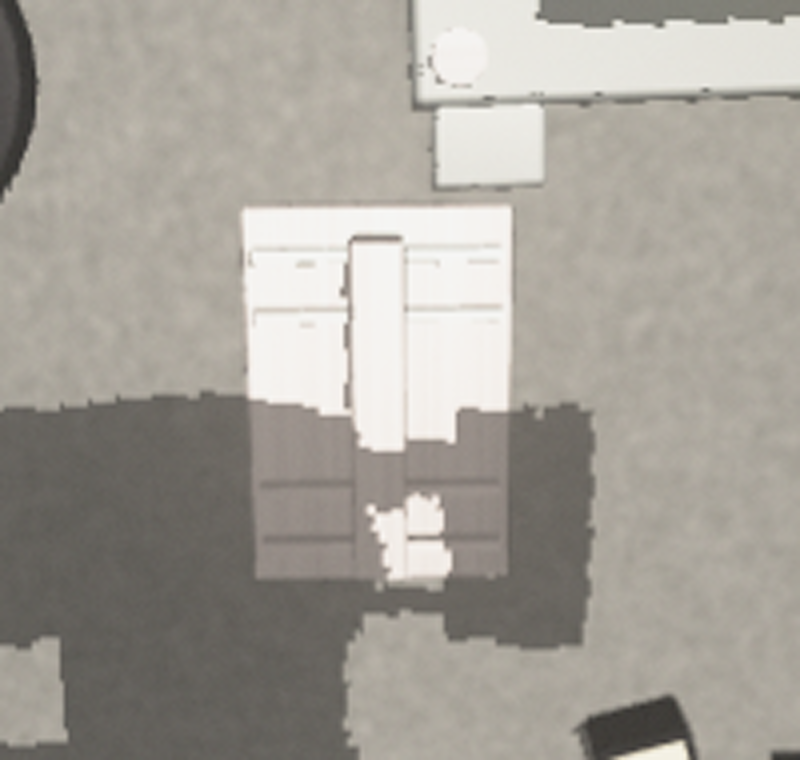

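```bash
python3 - <<'E'
from h import *
C=cam("wrist");o=manip.get_obs();M=rot(o["ee_rot"])
f=fit(C,un([(511,205),(507,577),(256,578),(243,208)],230,100,4),.008,.072,.104); print(f,o["tcp_pos"])
print(M.T@(np.r_[f[0],0]-o["tcp_pos"])*1000)
E
```

```text
(array([0.4378, 0.1716]), np.float64(0.117), 0.0009) [0.43741038 0.17401795 0.2484025 ]
[-2.44794227e+00  1.37745040e-01  2.48402474e+02]
```

```bash
python3 -m pendant '[0.5,-2,-40,0,0,0.01,-1,0,0,-40,0,0,0,-1,0,0,-40,0,0,0,-1,0,0,-40,0,0,0,-1,0,0,-35,0,0,0,-1,0,0,-25,0,0,0,-1,0,0,-10,0,0,0,-1,0,0,-4,0,0,0,-1]'
python3 -m pendant '[0,0,0,0,0,0,-1,0,0,0,0,0,0,-1,0,0,0,0,0,0,0.3,0,0,0,0,0,0,1,0,0,0,0,0,0,1,0,0,0,0,0,0,1,0,0,0,0,0,0,1,0,0,0,0,0,0,1]'
```

```text
t: 36.0
tcp_pos: [0.4374, 0.1719, 0.0137]
ee_rot: [-0.001, 0.665, 0.747, -0.001]
ft_force: [-1.2, 0.0, 0.5]
gripper_width: 1.0
t: 36.8
tcp_pos: [0.4379, 0.172, 0.0144]
ee_rot: [-0.0, 0.665, 0.747, -0.0]
ft_force: [0.2, 0.0, 0.5]
gripper_width: 0.481
```

```bash
python3 -m pendant '[0,0,0,0,0,0,1,0,0,0,0,0,0,1,0,0,0,0,0,0,1]'; python3 -m pendant '[0,0,8,0,0,0,1,0,0,30,0,0,0,1,0,0,40,0,0,0,1,0,0,45,0,0,0,1,0,0,45,0,0,0,1,0,0,20,0,0,0,1,0,0,0,0,0,0,1,0,0,0,0,0,0,1]'
python3 - <<'E'
from h import *
o=manip.get_obs();M=rot(o["ee_rot"]);print(o["tcp_pos"],"phi",np.arctan2(M[1,1],M[0,1]),o["q"].round(2))
im=viewer.capture("wrist");cv2.imwrite("pics/w13.png",im)
E
```

```text
t: 37.1
tcp_pos: [0.4379, 0.172, 0.0144]
ee_rot: [-0.0, 0.665, 0.747, -0.0]
ft_force: [-0.5, -0.7, -0.5]
gripper_width: 0.213
t: 37.9
tcp_pos: [0.4373, 0.172, 0.2018]
ee_rot: [-0.0, 0.665, 0.747, -0.0]
ft_force: [0.6, -0.8, -1.9]
gripper_width: 0.158
[0.43733736 0.17195697 0.20180778] phi 0.11559039726595348 [ 0.12 -0.02  1.9   0.    1.26  0.01]
```

View pics/w13.png

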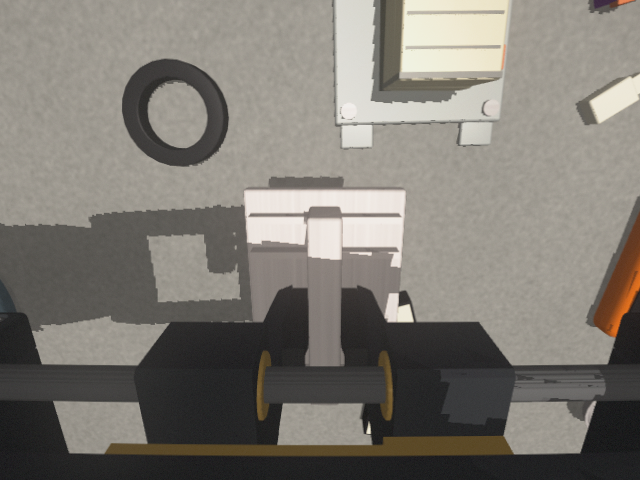

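```bash
python3 - <<'E'
from h import *
C=cam("wrist");o=manip.get_obs();M=rot(o["ee_rot"]);print(o["tcp_pos"])
crop(cv2.imread("pics/w13.png"),230,170,420,310,4,"pics/w13c.png")
for h in (0,.004,.006,.008,.012):
    z=o["tcp_pos"][2]-h
    W=p2w(C,[(245,188),(404.5,187.5)],z); t=[(M.T@(w-o["tcp_pos"])*1000).round(1)[:2].tolist() for w in W]
    print(h,np.linalg.norm(W[1]-W[0]).round(4),t)
E
```

```text
[0.43667557 0.17187118 0.20077866]
0 0.0651 [[54.0, -32.3], [54.3, 32.7]]
0.004 0.0668 [[53.3, -33.2], [53.6, 33.6]]
0.006 0.0677 [[52.9, -33.7], [53.2, 34.1]]
0.008 0.0686 [[52.5, -34.1], [52.8, 34.5]]
0.012 0.0704 [[51.8, -35.0], [52.1, 35.4]]
```

View pics/w13c.png

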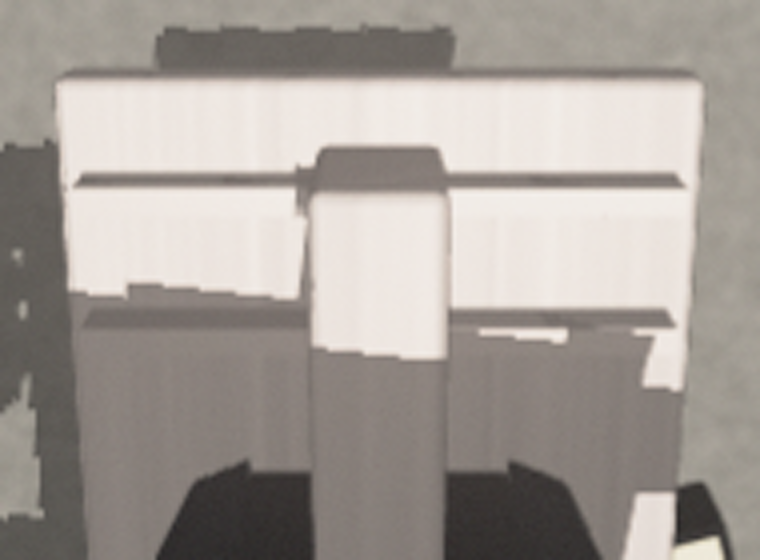

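```bash
python3 -m pendant '[13,33,0,0,0,0.005,1,13,33,0,0,0,0.005,1,13,33,0,0,0,0.005,1,13,33,0,0,0,0.005,1,12,34,0,0,0,0.003,1,0,0,0,0,0,0,1,0,0,0,0,0,0,1,0,0,0,0,0,0,1]'
python3 -m pendant '[0,0,-30,0,0,0,1,0,0,-25,0,0,0,1,0,0,-15,0,0,0,1,0,0,-5,0,0,0,1,0,0,0,0,0,0,1,0,0,0,0,0,0,1,0,0,0,0,0,0,1,0,0,0,0,0,0,1]'
python3 - <<'E'
from h import *
o=manip.get_obs();M=rot(o["ee_rot"]);print(o["tcp_pos"],"phi",np.arctan2(M[1,1],M[0,1]),o["q"].round(2))
im=viewer.capture("wrist");cv2.imwrite("pics/w14.png",im)
crop(viewer.capture("scene"),400,130,560,270,5,"pics/s14c.png")
E
```

```text
t: 38.75
tcp_pos: [0.5008, 0.3369, 0.2005]
ee_rot: [-0.001, 0.657, 0.754, -0.002]
ft_force: [-0.2, 0.8, -2.8]
gripper_width: 0.157
t: 39.55
tcp_pos: [0.5026, 0.3383, 0.1286]
ee_rot: [0.0, 0.656, 0.754, 0.001]
ft_force: [0.9, -0.0, -2.2]
gripper_width: 0.156
[0.50256158 0.33831526 0.12856041] phi 0.1386479102140278 [ 0.4   0.36  1.62 -0.    1.16  0.26]
```

View pics/w14.png

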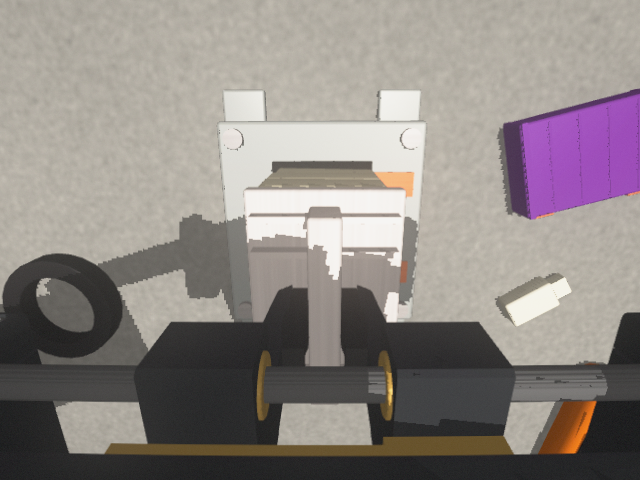

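View pics/s14c.png

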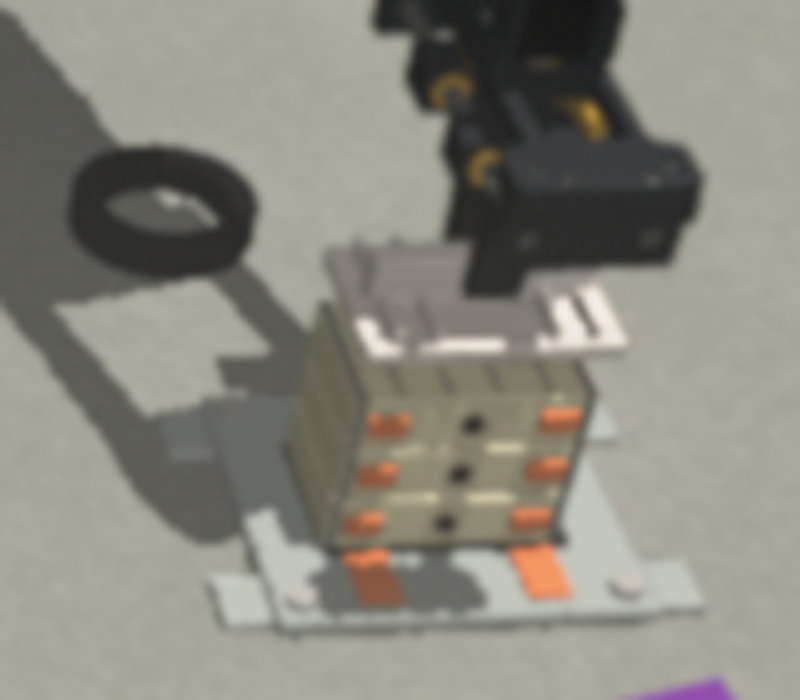

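```bash
python3 -m pendant '[0,0,-3,0,0,0,1,0,0,-3,0,0,0,1,0,0,0,0,0,0,1,0,0,0,0,0,0,1,0,0,0,0,0,0,1]';python3 -m pendant '[0,0,-2,0,0,0,1,0,0,0,0,0,0,1,0,0,0,0,0,0,1,0,0,0,0,0,0,1]';python3 -m pendant '[0,0,-2,0,0,0,1,0,0,0,0,0,0,1,0,0,0,0,0,0,1,0,0,0,0,0,0,1]'
```

```text
t: 40.15
tcp_pos: [0.5019, 0.338, 0.1214]
ee_rot: [-0.0, 0.656, 0.754, -0.0]
ft_force: [-0.3, 0.2, -2.4]
gripper_width: 0.156
t: 40.55
tcp_pos: [0.5019, 0.338, 0.1194]
ee_rot: [-0.0, 0.656, 0.754, 0.0]
ft_force: [-0.6, -0.4, -1.4]
gripper_width: 0.156
t: 40.95
tcp_pos: [0.5019, 0.338, 0.1174]
ee_rot: [0.0, 0.656, 0.754, -0.0]
ft_force: [0.4, -0.0, -2.0]
gripper_width: 0.158
```

```bash
python3 -m pendant '[0,0,-2,0,0,0,1,0,0,0,0,0,0,1,0,0,0,0,0,0,1]';python3 -m pendant '[0,0,-1.5,0,0,0,1,0,0,0,0,0,0,1,0,0,0,0,0,0,1]';python3 -m pendant '[0,0,-1.5,0,0,0,1,0,0,0,0,0,0,1,0,0,0,0,0,0,1]'
```

```text
t: 41.25
tcp_pos: [0.5018, 0.338, 0.1153]
ee_rot: [-0.0, 0.656, 0.754, -0.0]
ft_force: [-0.2, -0.2, -1.8]
gripper_width: 0.157
t: 41.55
tcp_pos: [0.5019, 0.338, 0.1138]
ee_rot: [-0.0, 0.656, 0.754, -0.0]
ft_force: [-0.7, 0.5, -2.0]
gripper_width: 0.158
t: 41.85
tcp_pos: [0.5019, 0.338, 0.1124]
ee_rot: [-0.0, 0.656, 0.754, -0.0]
ft_force: [0.2, -0.1, -3.1]
gripper_width: 0.155
```

```bash
python3 -m pendant '[0,0,-1.5,0,0,0,1,0,0,0,0,0,0,1,0,0,0,0,0,0,1]';python3 -m pendant '[0,0,-1.5,0,0,0,1,0,0,0,0,0,0,1,0,0,0,0,0,0,1]'
```

```text
t: 42.15
tcp_pos: [0.5019, 0.338, 0.1108]
ee_rot: [-0.0, 0.656, 0.754, -0.0]
ft_force: [-0.7, -0.1, -2.0]
gripper_width: 0.158
t: 42.45
tcp_pos: [0.5019, 0.338, 0.1093]
ee_rot: [-0.0, 0.656, 0.754, -0.0]
ft_force: [-1.2, 0.6, -2.2]
gripper_width: 0.157
```

```bash
python3 -m pendant '[0,0,-1.5,0,0,0,1,0,0,0,0,0,0,1,0,0,0,0,0,0,1]';python3 -m pendant '[0,0,-1.2,0,0,0,1,0,0,0,0,0,0,1,0,0,0,0,0,0,1]'
```

```text
t: 42.75
tcp_pos: [0.5022, 0.3381, 0.1084]
ee_rot: [0.0, 0.656, 0.754, 0.0]
ft_force: [-0.9, -0.0, 1.9]
gripper_width: 0.159
t: 43.05
tcp_pos: [0.5022, 0.3381, 0.1083]
ee_rot: [0.0, 0.656, 0.754, 0.0]
ft_force: [-4.1, -3.2, 10.4]
gripper_width: 0.156
```

```bash
python3 -m pendant '[0,0,1.2,0,0,0,1,0,0,0,0,0,0,0.2,0,0,0,0,0,0,0.2,0,0,0,0,0,0,0.2,0,0,0,0,0,0,0.2,0,0,0,0,0,0,0.2,0,0,10,0,0,0,0.2,0,0,30,0,0,0,0.2]'; python3 -m pendant '[0,0,40,0,0,0,0.2,0,-15,40,0,0,0,0.2,0,-15,20,0,0,0,0.2,0,-10,0,0,0,0,0.2,0,0,0,0,0,0,0.2,0,0,0,0,0,0,0.2,0,0,0,0,0,0,0.2,0,0,0,0,0,0,0.2]'
python3 - <<'E'
from h import *
o=manip.get_obs();M=rot(o["ee_rot"]);print(o["tcp_pos"],"phi",np.arctan2(M[1,1],M[0,1]),o["q"].round(2))
im=viewer.capture("wrist");cv2.imwrite("pics/w15.png",im)
crop(im,230,50,430,240,4,"pics/w15c.png")
crop(viewer.capture("scene"),400,130,560,270,5,"pics/s15c.png")
E
```

```text
t: 43.85
tcp_pos: [0.4999, 0.3371, 0.1457]
ee_rot: [-0.001, 0.656, 0.754, -0.003]
ft_force: [-0.4, -0.4, -0.7]
gripper_width: 0.4
t: 44.65
tcp_pos: [0.5013, 0.2983, 0.2465]
ee_rot: [-0.001, 0.656, 0.755, -0.001]
ft_force: [0.6, 0.5, 0.1]
gripper_width: 0.396
[0.50126758 0.29829285 0.24649258] phi 0.13913682156959298 [0.33 0.19 1.58 0.   1.37 0.19]
```

View pics/w15c.png

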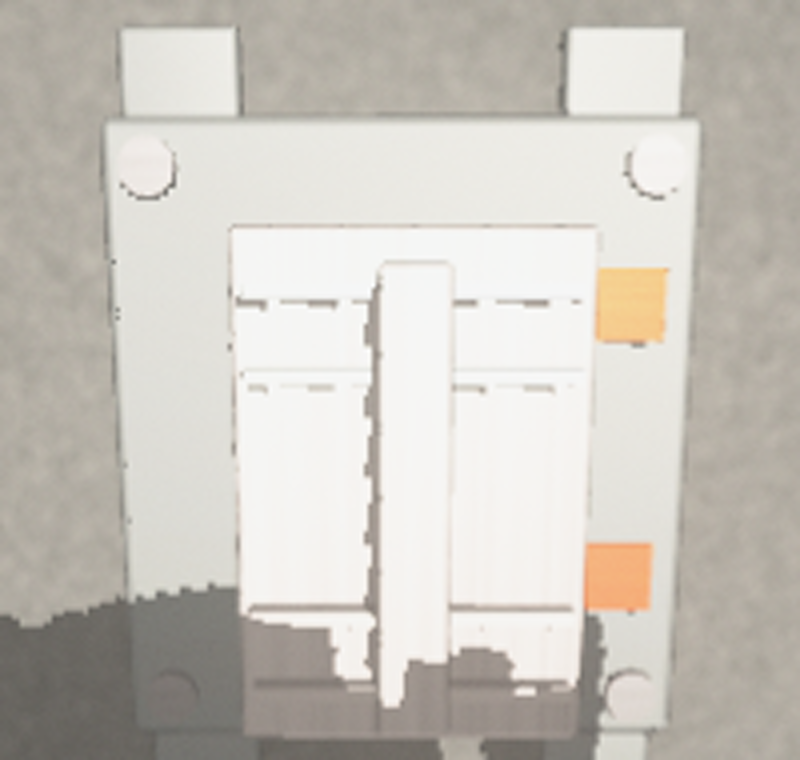

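View pics/s15c.png

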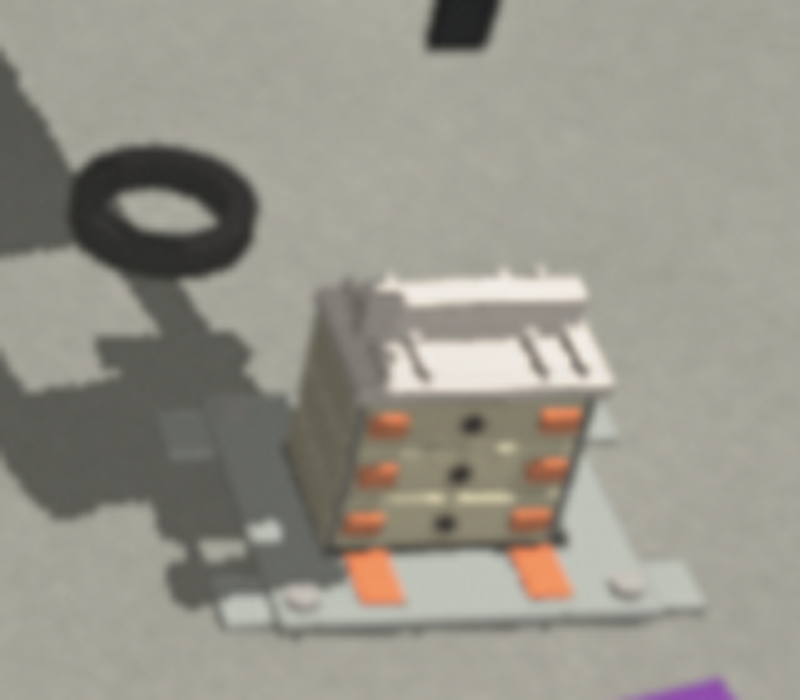

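```bash
python3 - <<'E'
from h import *
C=cam("wrist")
M=np.array([[np.cos(PY),np.sin(PY)],[-np.sin(PY),np.cos(PY)]])
g=lambda p,z:((p2w(C,un(p,230,50,4),z)[:,:2]-PAD[:2])@M.T*1000).round(1).tolist()
print("plate T,B,L,R",g([(400,118),(420,728),(117,400),(686,400)],.01))
print("top corners",g([(596,228),(577,738),(244,736),(231,228)],.099))
print(fit(C,un([(596,228),(577,738),(244,736),(231,228)],230,50,4),.099,.072,.104))
E
```

```text
plate T,B,L,R [[-1.1, 80.5], [5.4, -76.5], [-74.3, 12.6], [73.6, 12.9]]
top corners [[35.7, 52.0], [36.5, -51.0], [-34.8, -50.7], [-34.6, 51.9]]
(array([0.5026, 0.3376]), np.float64(0.139), 0.0009)
```

```bash
python3 -m pendant '[0,-39,0,0,0,-0.02,1,0,-39,0,0,0,-0.02,1,0,-39,0,0,0,-0.02,1,0,-39,0,0,0,-0.02,1,0,-39,0,0,0,-0.02,1,0,-39,0,0,0,-0.02,1,0,-39,0,0,0,-0.019,1,0,-39,0,0,0,0,1]'
python3 -m pendant '[0,-40,0,0,0,0,1,0,-40,0,0,0,0,1,0,-40,0,0,0,0,1,0,-40,0,0,0,0,1,0,-40,0,0,0,0,1,0,-40,0,0,0,0,1,0,-10,0,0,0,0,1,0,0,0,0,0,0,1]'
python3 -m pendant '[0,0,0,0,0,0,1,0,0,0,0,0,0,1,0,0,0,0,0,0,1,0,0,0,0,0,0,1]'
python3 - <<'E'
from h import *
o=manip.get_obs();M=rot(o["ee_rot"]);print(o["tcp_pos"],"phi",np.arctan2(M[1,1],M[0,1]),o["q"].round(2))
im=viewer.capture("wrist");cv2.imwrite("pics/w16.png",im)
crop(viewer.capture("scene"),100,160,220,260,6,"pics/s16c.png")
E
```

```text
t: 45.55
tcp_pos: [0.5018, -0.0153, 0.2479]
ee_rot: [0.0, 0.707, 0.707, 0.0]
ft_force: [0.1, -0.4, -0.4]
gripper_width: 0.005
t: 46.35
tcp_pos: [0.5017, -0.2651, 0.2474]
ee_rot: [-0.0, 0.708, 0.706, 0.0]
ft_force: [-0.4, 0.8, -1.2]
gripper_width: 0.004
t: 46.75
tcp_pos: [0.5022, -0.263, 0.2481]
ee_rot: [0.0, 0.707, 0.707, 0.0]
ft_force: [-0.3, -0.2, 0.4]
gripper_width: 0.006
[ 0.50218597 -0.26295715  0.24808536] phi 0.0011016474604230004 [-0.69  0.15  1.62  0.    1.37 -0.69]
```

View pics/w16.png

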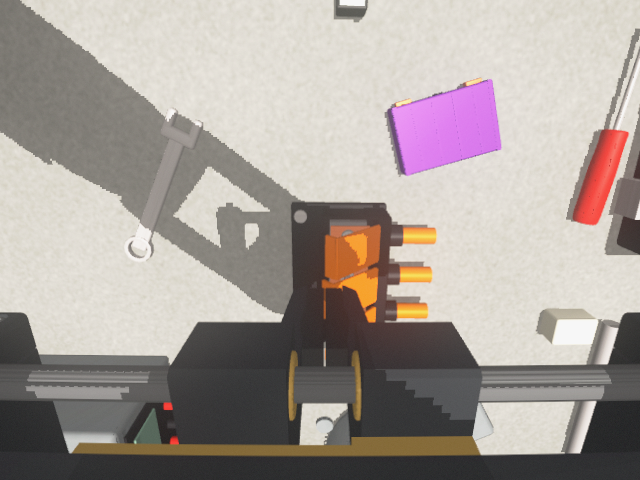

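View pics/s16c.png

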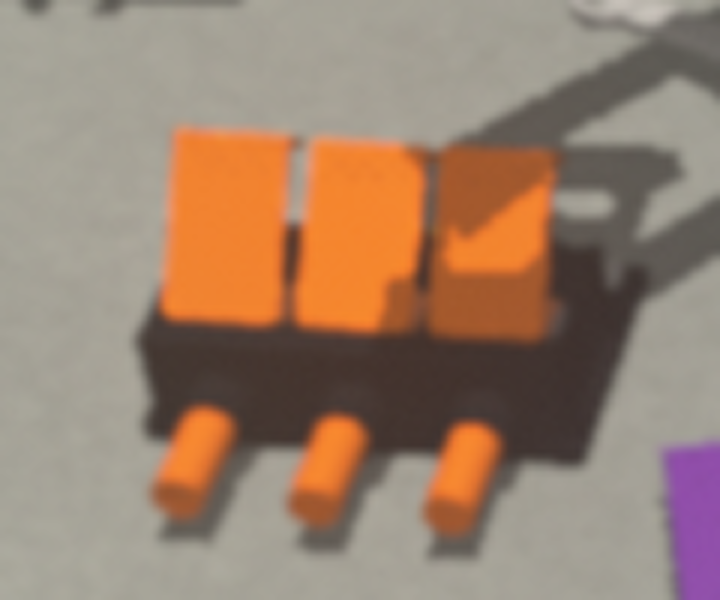

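```bash
python3 - <<'E'
from h import *
C=cam("top");S=cam("scene")
print("top hinge",p2w(C,un([(190,258),(305,258),(322,260),(436,262),(453,263),(572,262)],420,220,6),.051).round(4).tolist())
print("scene hinge",p2w(S,un([(546,340),(428,335),(415,332),(294,325),(282,324),(160,320)],100,160,6),.050).round(4).tolist())
# lips: triangulate free-edge corners: top (c3) vs scene
tp=[(222,380),(350,380),(358,388),(480,390),(495,378),(620,380)]
sc=[(556,150),(440,148),(425,148),(310,138),(292,135),(175,128)]
def ray(C,p):
    K,d,Rm,o=C; u=cv2.undistortPoints(np.array(p,float).reshape(-1,1,2),K,d).reshape(-1,2); v=np.c_[u,np.ones(len(u))]@Rm.T
    return o,v/np.linalg.norm(v,axis=1)[:,None]
o1,v1=ray(C,un(tp,420,220,6)); o2,v2=ray(S,un(sc,100,160,6))
for a,b in zip(v1,v2):
    s=np.linalg.lstsq(np.c_[a,-b],o2-o1,rcond=None)[0]; P=o1+s[0]*a;Q=o2+s[1]*b; print(((P+Q)/2).round(4),np.linalg.norm(P-Q).round(4))
E
```

```text
top hinge [[0.559, -0.2824, 0.051], [0.5596, -0.323, 0.051], [0.559, -0.3289, 0.051], [0.5589, -0.3691, 0.051], [0.5587, -0.375, 0.051], [0.5597, -0.4169, 0.051]]
scene hinge [[0.5589, -0.2802, 0.05], [0.5597, -0.321, 0.05], [0.5585, -0.3258, 0.05], [0.5583, -0.3679, 0.05], [0.5581, -0.3721, 0.05], [0.5596, -0.4139, 0.05]]
[ 0.5143 -0.28    0.0984] 0.0014
[ 0.5149 -0.3219  0.0973] 0.0015
[ 0.5125 -0.3267  0.0948] 0.0012
[ 0.5124 -0.3669  0.0964] 0.0006
[ 0.5164 -0.3709  0.1002] 0.0013
[ 0.5163 -0.412   0.1005] 0.0001
```

```bash
python3 -m pendant '[12,-20,0,0,0,0,1,11,-19,0,0,0,0,1,0,0,-35,0,0,0,1,0,0,-35,0,0,0,1,0,0,-30,0,0,0,1,0,0,-15,0,0,0,1,0,0,-10,0,0,0,1,0,0,0,0,0,0,1]'
python3 -m pendant '[0,0,0,0,0,0,1,0,0,0,0,0,0,1,0,0,0,0,0,0,1]'
python3 - <<'E'
from h import *
print(manip.get_obs()["tcp_pos"])
crop(viewer.capture("scene"),100,130,220,240,6,"pics/s17c.png")
E
```

```text
t: 47.65
tcp_pos: [0.5247, -0.3027, 0.1223]
ee_rot: [-0.001, 0.707, 0.707, -0.0]
ft_force: [-0.8, -0.2, -0.2]
gripper_width: 0.004
t: 47.95
tcp_pos: [0.5256, -0.3035, 0.1244]
ee_rot: [0.001, 0.707, 0.707, 0.0]
ft_force: [0.4, -0.6, -0.4]
gripper_width: 0.006
[ 0.52562335 -0.30352227  0.12436055]
```

View pics/s17c.png

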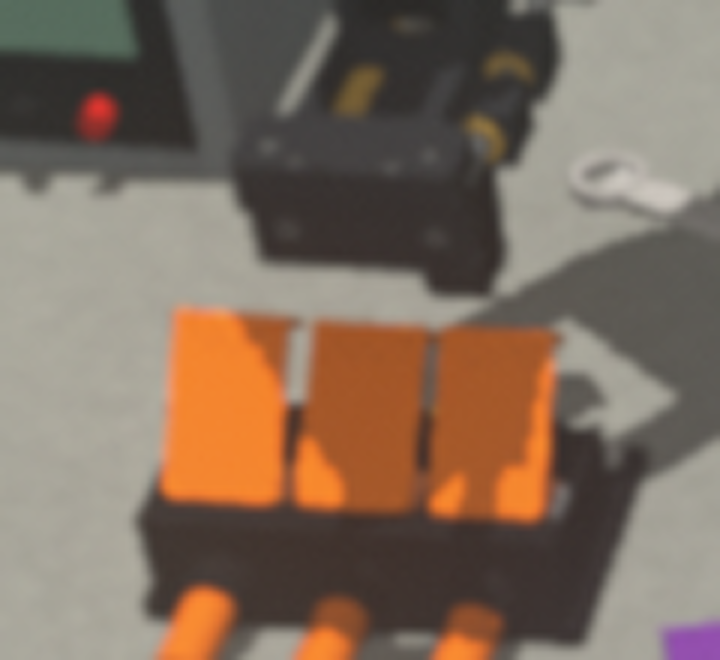

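```bash
python3 - <<'E'
from h import *
S=cam("scene");t=manip.get_obs()["tcp_pos"]
print([((q-[100,130]+.5)*6-.5).round(0).tolist() for q in w2p(S,[t,[t[0],-.302,.1],[.559,-.2817,.05],[.559,-.322,.05]])])
E
```

```text
[[472.0, 285.0], [486.0, 342.0], [542.0, 520.0], [426.0, 514.0]]
```

```bash
python3 -m pendant '[0,1,-20,0,0,0,1,0,0,-10,0,0,0,1,0,0,-10,0,0,0,1,0,0,-8,0,0,0,1,-5,0,-6,0,0,0,1,-5,0,-5,0,0,0,1,-5,0,-5,0,0,0,1,0,0,0,0,0,0,1]'; python3 -m pendant '[-2,0,-2,0,0,0,1,0,0,0,0,0,0,1,0,0,0,0,0,0,1]'
```

```text
t: 48.8
tcp_pos: [0.5089, -0.3018, 0.0583]
ee_rot: [-0.001, 0.707, 0.707, -0.0]
ft_force: [-0.3, 1.0, 0.0]
gripper_width: 0.007
t: 49.1
tcp_pos: [0.5085, -0.3023, 0.0576]
ee_rot: [0.001, 0.707, 0.707, 0.0]
ft_force: [2.1, 0.8, 4.0]
gripper_width: 0.001
```

```bash
python3 -m pendant '[0,0,-2,0,0,0,1,0,0,-2,0,0,0,1,0,0,-2,0,0,0,1,0,0,-1,0,0,0,1,0,0,0,0,0,0,1]'; python3 -m pendant '[0,0,-1,0,0,0,1,0,0,0,0,0,0,1,0,0,0,0,0,0,1]'
```

```text
t: 49.6
tcp_pos: [0.5078, -0.3022, 0.0511]
ee_rot: [-0.0, 0.707, 0.707, -0.0]
ft_force: [-5.6, 2.2, 12.5]
gripper_width: 0.002
t: 49.9
tcp_pos: [0.5078, -0.3023, 0.0509]
ee_rot: [-0.0, 0.707, 0.707, -0.0]
ft_force: [-7.4, 3.9, 19.0]
gripper_width: 0.008
```

```bash
python3 -m pendant '[0,0,15,0,0,0,1,0,0,30,0,0,0,1,0,0,33,0,0,0,1,8,-23,0,0,0,0,1,9,-23,0,0,0,0,1,0,0,0,0,0,0,1,0,0,0,0,0,0,1,0,0,0,0,0,0,1]'
python3 - <<'E'
from h import *
print(manip.get_obs()["tcp_pos"])
crop(viewer.capture("scene"),100,130,220,240,6,"pics/s18c.png")
E
```

```text
t: 50.7
tcp_pos: [0.5243, -0.3469, 0.1262]
ee_rot: [-0.001, 0.707, 0.707, 0.0]
ft_force: [0.1, -0.3, 0.4]
gripper_width: -0.001
[ 0.52433433 -0.34692165  0.12618993]
```

View pics/s18c.png

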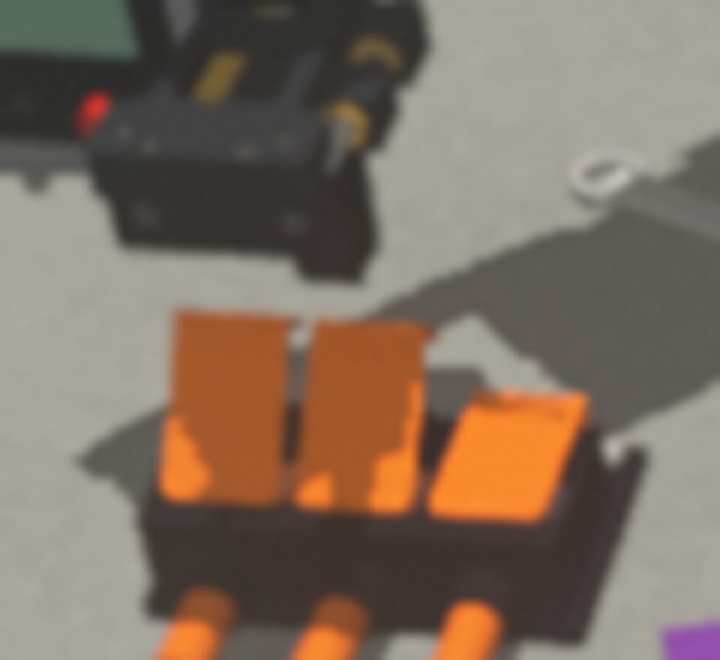

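```bash
python3 -m pendant '[1,-1,-20,0,0,0,1,0,0,-12,0,0,0,1,0,0,-10,0,0,0,1,0,0,-8,0,0,0,1,-5,0,-6,0,0,0,1,-5,0,-5,0,0,0,1,-5,0,-5,0,0,0,1,-2,0,-2,0,0,0,1]'; python3 -m pendant '[0,0,-1,0,0,0,1,0,0,-2,0,0,0,1,0,0,-2,0,0,0,1,0,0,-1,0,0,0,1,0,0,-1,0,0,0,1,0,0,0,0,0,0,1]'; python3 -m pendant '[0,0,-1,0,0,0,1,0,0,0,0,0,0,1]'
```

```text
t: 51.55
tcp_pos: [0.5081, -0.349, 0.0586]
ee_rot: [-0.0, 0.707, 0.707, -0.0]
ft_force: [0.5, 0.3, -0.3]
gripper_width: 0.01
t: 52.15
tcp_pos: [0.5091, -0.349, 0.0518]
ee_rot: [0.0, 0.707, 0.707, 0.0]
ft_force: [0.4, -0.6, 1.3]
gripper_width: 0.004
t: 52.35
tcp_pos: [0.5092, -0.3491, 0.0514]
ee_rot: [0.0, 0.707, 0.707, 0.0]
ft_force: [-1.3, -0.1, 4.0]
gripper_width: 0.005
```

```bash
python3 -m pendant '[0,0,-1,0,0,0,1,0,0,-1,0,0,0,1,0,0,0,0,0,0,1,0,0,0,0,0,0,1]'; python3 -m pendant '[0,0,15,0,0,0,1,0,0,30,0,0,0,1,0,0,33,0,0,0,1,8,-23,0,0,0,0,1,9,-23,0,0,0,0,1,0,0,0,0,0,0,1,0,0,0,0,0,0,1,0,0,0,0,0,0,1]'
python3 - <<'E'
from h import *
print(manip.get_obs()["tcp_pos"])
crop(viewer.capture("scene"),100,130,220,240,6,"pics/s19c.png")
E
```

```text
t: 52.75
tcp_pos: [0.5092, -0.3493, 0.051]
ee_rot: [0.0, 0.707, 0.707, -0.0]
ft_force: [-6.3, 4.9, 16.1]
gripper_width: 0.005
t: 53.55
tcp_pos: [0.5255, -0.3938, 0.1263]
ee_rot: [-0.001, 0.707, 0.707, 0.0]
ft_force: [0.2, -0.3, -0.4]
gripper_width: 0.006
[ 0.52548352 -0.39384515  0.12632825]
```

View pics/s19c.png

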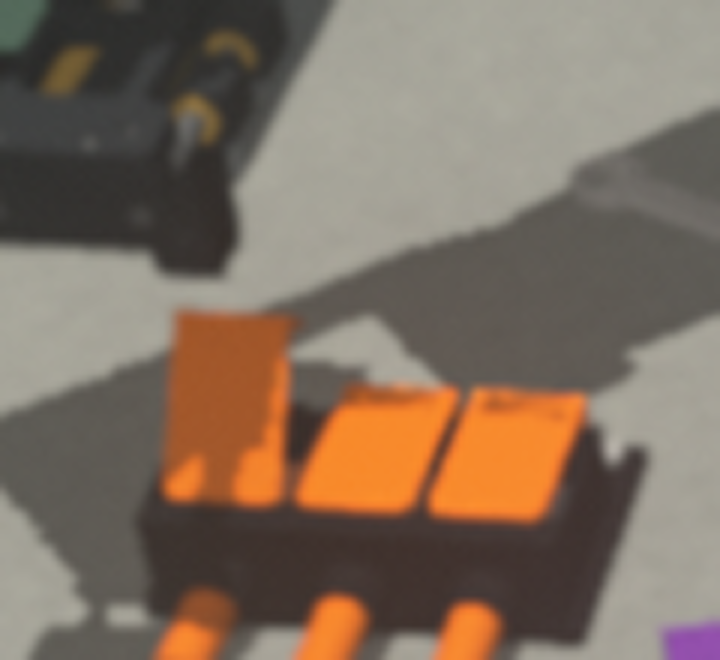

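Covers 1 and 2 stayed shut; cover 3 is next.

```bash
python3 -m pendant '[0,-0.5,-20,0,0,0,1,0,0,-12,0,0,0,1,0,0,-10,0,0,0,1,0,0,-8,0,0,0,1,-5,0,-6,0,0,0,1,-5,0,-5,0,0,0,1,-5,0,-5,0,0,0,1,-2,0,-2,0,0,0,1]'; python3 -m pendant '[0,0,-1,0,0,0,1,0,0,-2,0,0,0,1,0,0,-2,0,0,0,1,0,0,-1,0,0,0,1,0,0,-1,0,0,0,1,0,0,-1,0,0,0,1,0,0,-1,0,0,0,1,0,0,0,0,0,0,1]'; python3 -m pendant '[0,0,-1,0,0,0,1,0,0,0,0,0,0,1,0,0,0,0,0,0,1]'
```

```text
t: 54.4
tcp_pos: [0.5081, -0.3955, 0.0585]
ee_rot: [-0.0, 0.707, 0.707, -0.0]
ft_force: [0.1, -0.3, 0.7]
gripper_width: 0.004
t: 55.2
tcp_pos: [0.5092, -0.3958, 0.0512]
ee_rot: [0.0, 0.707, 0.707, -0.0]
ft_force: [-3.7, 2.9, 9.2]
gripper_width: 0.006
t: 55.5
tcp_pos: [0.5092, -0.3958, 0.0511]
ee_rot: [0.0, 0.707, 0.707, -0.0]
ft_force: [-6.2, 4.6, 15.5]
gripper_width: 0.006
```

Now I'll raise the arm, back it away, wait, and check everything.

```bash
python3 -m pendant '[0,0,15,0,0,0,1,0,0,30,0,0,0,1,0,0,40,0,0,0,1,0,0,45,0,0,0,1,-20,40,20,0,0,0,1,-20,45,0,0,0,0,1,-20,45,0,0,0,0,1,-20,45,0,0,0,0,1]'; python3 -m pendant '[-15,40,0,0,0,0,1,-10,40,0,0,0,0,1,0,40,0,0,0,0,1,0,40,0,0,0,0,1,0,0,0,0,0,0,1,0,0,0,0,0,0,1,0,0,0,0,0,0,1,0,0,0,0,0,0,1]'
python3 - <<'E'
from h import *
print(manip.get_obs()["tcp_pos"])
s=viewer.capture("scene");t=viewer.capture("top")
crop(s,100,130,220,240,6,"pics/s20c.png");crop(t,420,220,540,320,6,"pics/t20c.png");cv2.imwrite("pics/t20.png",t);crop(s,400,130,560,270,5,"pics/s20d.png")
E
```

```text
t: 56.3
tcp_pos: [0.4282, -0.219, 0.1993]
ee_rot: [0.001, 0.707, 0.707, 0.0]
ft_force: [-0.0, 0.4, 0.7]
gripper_width: 0.006
t: 57.1
tcp_pos: [0.4041, -0.0616, 0.199]
ee_rot: [0.0, 0.708, 0.706, -0.0]
ft_force: [0.4, 0.8, 0.1]
gripper_width: 0.006
[ 0.40412759 -0.06159372  0.19903405]
```

View pics/s20c.png

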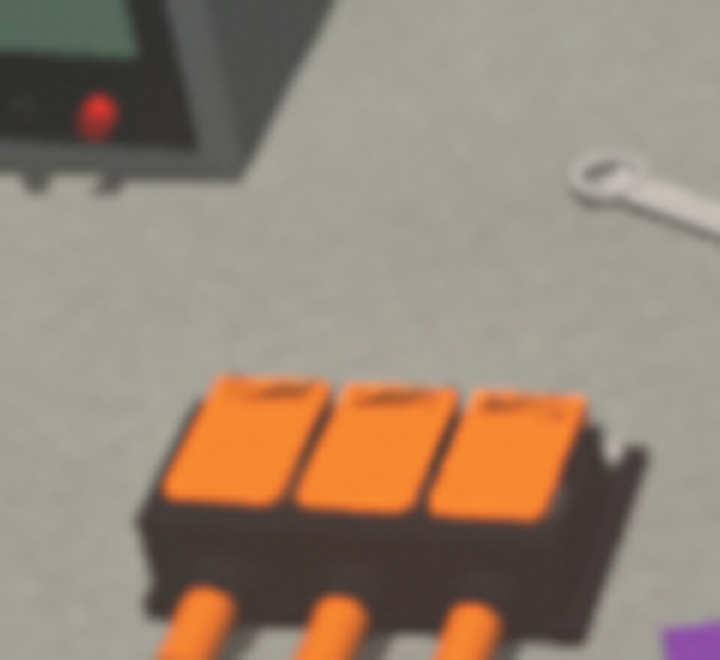

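View pics/t20c.png

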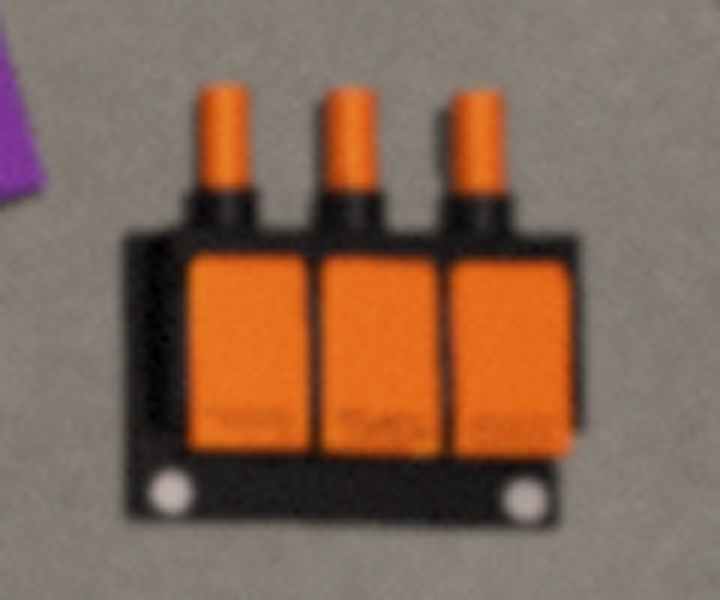

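View pics/t20.png

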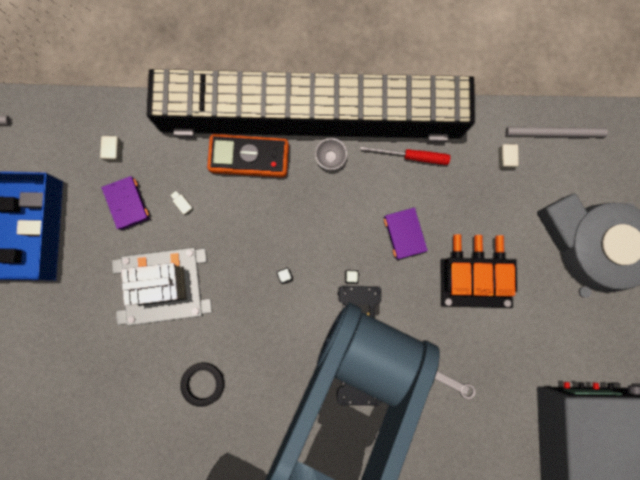

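View pics/s20d.png

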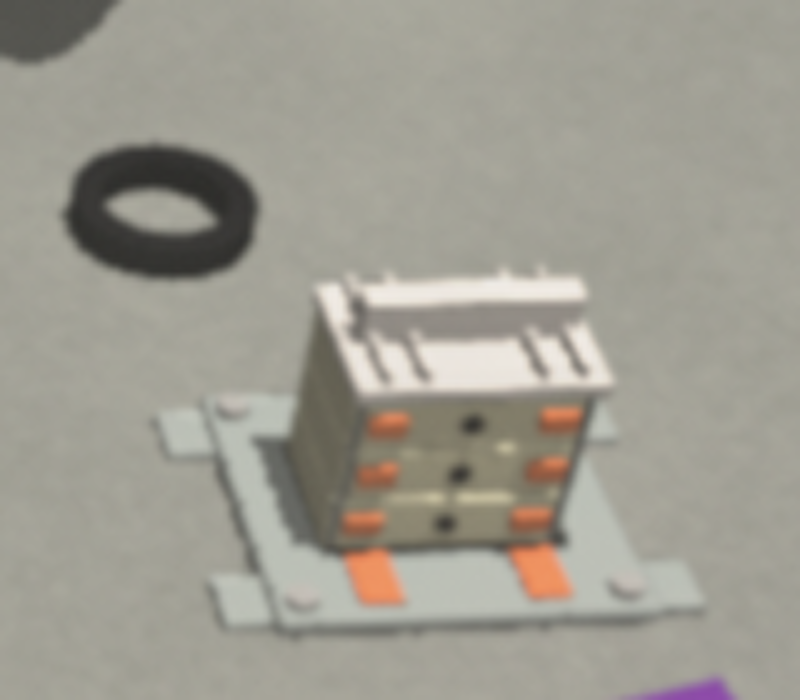

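```bash
python3 - <<'E'
from workcell import order
print(order.hand_in())
E
```

```text
the job is handed in; nothing more can be done
None
```

I rebuilt the stack and handed the job in at about 57 s of the 210 s allowed. The hand-in gave no verdict.

**Modules:** Three beige modules were present, and all are stacked on the black pad with terminals on the copper-tab side. Two of them needed a half turn. From wrist pictures, the centres are about 3 mm (bottom), 1 mm (middle) and 1.6 mm (top) off the pad centre. I measured each one just after placing it, and the column looked straight in later pictures.

**Upper plate:** It was knocked aside partway through, so I measured it again before gripping it. It now lies flat on the column, rib up, about 2 mm off centre and aligned with the lower plate to within about 0.01 rad.

**Covers:** Each was pressed down until the tool read about 51 mm, the shut height. All three were still flat in the last scene and top pictures after the arm had left. I judged that by eye and did not measure the angles.

**Other checks:** The multimeter and the purple look-alikes had not visibly moved, and the arm was clear of everything at the end. My position estimates from the top and wrist cameras disagreed by up to about 4 mm for the loose modules. The placement figures therefore carry a couple of millimetres of uncertainty, which is inside the 8 and 9 mm limits.

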